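# Scan both ends of the drill core pieces

## Task

Scan both ends of every piece of drill core lying loose on the bench: draw out the lock pin that holds the lever and hang it upright by its collar in the side notch, and lay all the core pieces on their flat sides along the stop bar, each square to it with its sawn end touching it; only then guide the lever through the zigzag gate fully into the middle pocket for the first scan. Then turn every piece end for end so that its broken end touches the bar, square to it as before, and after that guide the lever on to the far end of the last slot for the second scan. Leave the core at the bar, the pin in the notch, and all the other things where they are.

Things in the scene. Friction and masses are not known exactly. Their poses are not given: they have to be found in the camera images.
- rig: scan rig, fixed: upright aluminium stop bar 340 mm long, 46 mm high, with a scan head on a rail behind it (up to 98 mm high, moved by the lever). Origin on the table at the middle of the bar's front face; +x points into the bar, y along it, z up. Core pieces go on the -x side, directly on the table, their centres within 150 mm of the bar's middle in y.
- core0: grey drill core piece, 100 mm along its x, 48 mm wide, 44 mm high, about 0.42 kg, round top, lying on a flat sawn underside 38 mm wide; sides upright, 48 mm apart, from 12 to 26 mm up. The +x end is sawn square; the -x end is broken, tapering over 22 mm to a nose 24 mm wide, 27 mm high. Origin: middle of the underside. Two or three of the three pieces are present.
- core1: core piece of the same shape as core0, 120 mm long, about 0.52 kg; may be absent
- core2: core piece of the same shape as core0, 140 mm long, about 0.6 kg; may be absent
- core0_sawn (a point): middle of the sawn square end face of core0, 20 mm above its underside
- core0_nose (a point): middle of the broken nose end of core0, 20 mm above its underside
- core1_sawn (a point): middle of the sawn square end face of core1, 20 mm above its underside
- core1_nose (a point): middle of the broken nose end of core1, 20 mm above its underside
- core2_sawn (a point): middle of the sawn square end face of core2, 20 mm above its underside
- core2_nose (a point): middle of the broken nose end of core2, 20 mm above its underside
- gate: zigzag gate, fixed: aluminium plate 132 mm (y) by 80 mm (x), top 75 mm above the table. +x points away from its front, y along the run, z up; origin on the table. Its slot is 16 mm wide, with solid walls; centre line (x, y) in mm: first slot end (-16,-50), (-16,-25), (16,-25), (16,0), (16,25), (-16,25), last slot end (-16,50). The middle pocket branches off at (16,0) and ends at (32,0).
- lever_run (a joint): m, lever travel along the gate's +y: 0 in the first slot end, 0.050 at the middle pocket, 0.100 in the last slot end. Friction about 1.5 N and light damping; it stays where it is left.
- lever_cross (a joint): m, lever travel along the gate's +x: 0 in the first and last slot ends (x = -16 mm), 0.032 on the middle run (x = 16 mm), 0.048 fully in the middle pocket. Friction as for lever_run.
- lever_knob (a point): centre of the lever's black round knob, 117.5 mm above the table; the knob is 30 mm in diameter, 35 mm tall. The lever stays upright and slides without tilting; its stem is 10 mm thick (3 mm of play to either side in the slot).
- pin: lock pin, upright, 94 mm, 0.11 kg: below a steel shank 11 mm thick, 42 mm long; then a collar 28 mm wide, 6 mm thick; above a black round grip 20 mm wide, 46 mm long. Origin at the shank's tip, z up along the pin. It starts in a bore at (-70, -50) mm in the gate's frame, collar resting 48 mm above the table on the lever's steel flange, which it locks; free once lifted 45 mm.
- pin_collar (a point): underside of the pin's collar on its axis, 42 mm above the pin's tip
- notch (a point): where the pin's collar underside comes to rest: on top of the forked bracket, 60 mm above the table, at (-30, -125) mm in the gate's frame. Notch 15 mm wide in y between two prongs, open to the front: mouth at x = -62.5 mm, closed end at x = -22.5 mm. Fork 8 mm thick, free below. The pin hangs upright, shank between the prongs, collar resting on them.
- block0: bystander, to be left alone: a wooden marker block 75 x 42 x 28 mm; origin at the centre of its underside
- block1: bystander, to be left alone: a wooden marker block 75 x 42 x 28 mm; origin at the centre of its underside
- acid: bystander, to be left alone: a small capped bottle, 48 mm in diameter, 120 mm high; origin at the centre of its underside
- chip0: bystander, to be left alone: a loose rock chip, about 80 x 58 x 30 mm; origin at the centre of its underside
- chip1: bystander, to be left alone: a loose brownish rock chip, about 65 x 46 x 24 mm; origin at the centre of its underside
- hammer: bystander, to be left alone: a hammer lying flat, handle to its -x; origin at the centre of its underside
- crayon: bystander, to be left alone: a white marking crayon 120 x 14 x 14 mm; origin at the centre of its underside

How it is judged:
By the outcome, as a careful person would: the job done as asked, in the order asked, and still so for the second after the job is handed in, with the robot touching nothing.
Of core0, core1, core2 only 2 to 3 are there at a start; the rules pass over those that are not, and their reading is None.
At some moment in a run one of core0, core1, core2 may be knocked a few centimetres aside while the robot is not near it.
It also fails if it takes over 210 s, if anything falls off the work surface, if the arm or the gripper's body presses on something with over 40 N, if the wrist force passes 120 N, or if a joint passes its speed limit or range.

## Robot

A 7-joint arm with a two-finger parallel gripper is mounted at the origin on the work surface. World frame = base frame: x ahead of the robot, y to its left, z up, the work surface at z = 0. Lengths are in m, angles in rad, forces in N, time in s.
With the tool pointing down it reaches from about 0.4 to 0.875 m from the base axis. Payload 19.3 kg.
Tool frame: the origin (TCP) lies on the centre line of the jaws, within the pads' length; the fingertips stand 22 mm ahead of it and the grasp point (between the pads) lies 3 mm ahead of it; z points along the fingers, y is the line along which they close (so a half turn about z gives the same grasp; the last joint's range is limited). The gripper opens to 85 mm and grips with 20 to 120 N. Pads are 22 mm wide; open, the fingers measure 114 mm over their backs; the gripper's body (76 mm by 85 mm) begins 54 mm behind the grasp point. The pads swing forward as they close: fully open they stand 13 mm farther back than shut.
Start: joints at [1.03, 0.521, -0.036, 1.599, 0.021, 1.021, -0.113], TCP at [0.283, -0.557, 0.253] pointing down, gripper open.
Joint ranges: [-2.91, 2.91], [-0.3, 2.13], [-1.5, 1.42], [0.17, 2.43], [-1.26, 4.41], [0.16, 1.93], [-2.52, 2.52]. Speed limits (rad/s): [1.89, 1.89, 2.39, 2.39, 3.01, 3.01, 3.01].

## Interface

Orientations are given as a unit quaternion [w, x, y, z].
In Python, from bench import bot gives the robot as it stands.
- The arm moves only by the tool move_arm, never from a script. Its argument "commands" is a list that holds one entry, the list of rows, each a list of 5 numbers: the shift along the tool's x, y, z in cm, then the turn about the tool's z in rad, then the closure, from 0 (fully open) to 1 (shut). A call has 1 to 20 rows; each row is the pose to reach, as a shift and turn from the pose commanded when the call began, along the tool's axes at that moment; what a row does not reach only later rows make up. A row lasts 1/10 s, in which the tool goes at most 50 mm and 8.59 degrees, less where a joint would pass 70% of its speed; a pose out of reach is approached as far as the arm can. A call with a gripper value outside its range is refused whole. The fingers move at their own pace and stop on an object; "newtons" is the grip in N (left out, the last holds). Time passes only in rows, so rows that repeat a pose let the fingers close. It gives the time, the measured TCP pose, the force, the opening and the grip force at its end, in the units of the state.
- bot.get_state(): the state, without advancing time (a new reading comes with each control period).
- bot.capture(name): name is "scene" or "top"; returns a dict with "frame" (480x640x3 uint8, blue, green, red), "fx", "fy", "cx", "cy" (pixels), "eye" and "rotation" of the camera in the world. Camera axes: x right, y up, looking along -z (the intrinsics and any distortion apply to the point x, -y, -z); pixel columns grow to the right and rows downward; lengths in m; the calibration is good to about 2 mm. A picture is of the moment at which its call begins. There is no depth.
- bot.close_job(): hands the job in; it is judged then, once.
Trained networks look in a picture, given as the dict that the camera call returned (one of the last four; its "shot" number tells which), for a name from the list of things; names that differ only in an ending like _2 or _b are one class to them, and where a whole thing is asked for, a point or a joint stands for the part that bears it (a point fixed in the world has none). Each returns a list of dicts, best first, with "p" (0 to 1); they miss things now and then, are a little off and sometimes report something else, mostly with a low value. They report only what shows in the picture. A call takes as long as a camera call.
- bot.spot_in(picture, label): "xyz" ([x, y, z] in m, in the coordinates of the camera as it stood for that picture, good to about 4 mm: the middle of the surface that is visible of it).
The state is a dict: "time_s": time; "q": joint angles; "joint_velocities": joint speeds; "joint_efforts": joint torques, N m; "tcp_pos": TCP position; "orientation": TCP orientation; "force": force on the tool from outside, world axes, zero at the start; "moment": the same for the moment, N m; "finger_gap": finger opening in m; "finger_force": force on a finger pad.
Only numpy, scipy, OpenCV 4.12 (cv2) and the standard library are available. Lean on these libraries where they do the work, as an engineer would, in place of code of your own. Each camera call takes 0.05 s, during which the arm holds its last target. There are 200 camera calls.

## Working session

There is one attempt and no reset: what is moved stays moved. The work goes in short steps, Python scripts to look and compute and a tool call to move; the robot and the scene stay as the last step left them, time stands still between calls to the robot, and variables do not carry over. Pictures are saved under pics/ and viewed, at most 14 in all, crops included, and the job is handed in when it is done.

Besides the shell and the picture viewer there is one more tool, called after "Request:" in YAML: its name, and indented under it one key for each argument. move_arm: Moves the arm, as the interface text tells. Its arguments: {"type":"object","properties":{"commands":{"type":"array"},"newtons":{"type":"number"}},"required":["commands"]}

```bash
ls; mkdir -p pics; cat > h.py <<'E'
import numpy as np, cv2
from bench import bot
np.set_printoptions(precision=4,suppress=True)
def w(pic,p): return np.array(pic["eye"])+np.array(pic["rotation"])@np.array(p)
def ray(pic,u,v,z):
    d=np.array(pic["rotation"])@np.array([(u-pic["cx"])/pic["fx"],-(v-pic["cy"])/pic["fy"],-1.]); e=np.array(pic["eye"])
    return e+d*(z-e[2])/d[2]
def px(pic,P):
    c=np.array(pic["rotation"]).T@(np.array(P)-np.array(pic["eye"])); return np.array([pic["cx"]+pic["fx"]*c[0]/-c[2],pic["cy"]-pic["fy"]*c[1]/-c[2]])
E
python3 - <<'E'
from h import *
s=bot.get_state();print({k:np.round(v,3) for k,v in s.items()})
for n in("scene","top"):
    p=bot.capture(n);cv2.imwrite(f"pics/{n}0.png",p["frame"]);print(n,{k:(np.round(v,3).tolist() if k!='frame' else 0) for k,v in p.items() if k!='shot'})
    for l in["core0_sawn","core0_nose","core1_sawn","core1_nose","core2_sawn","core2_nose","core0","core1","core2","lever_knob","pin","gate","notch","rig","pin_collar"]:
        try: print(l,[(np.round(w(p,d["xyz"]),3).tolist(),round(d["p"],2)) for d in bot.spot_in(p,l)][:4])
        except Exception as e: print(l,e)
E
```

```text
pics
{'time_s': np.float64(0.0), 'q': array([ 1.03 ,  0.522, -0.036,  1.6  ,  0.021,  1.021, -0.113]), 'joint_velocities': array([-0.   , -0.001,  0.001,  0.   ,  0.   ,  0.   , -0.001]), 'joint_efforts': array([  0.   , -92.709,   1.98 , -36.993,   0.018,   0.008,   0.   ]), 'tcp_pos': array([ 0.283, -0.557,  0.253]), 'orientation': array([-0.001,  0.972,  0.233, -0.   ]), 'force': array([ 0.351, -0.75 , -0.325]), 'moment': array([0.015, 0.005, 0.042]), 'finger_force': np.float64(0.0), 'finger_gap': np.float64(0.085)}
scene {'frame': 0, 'fx': 519.681, 'fy': 519.681, 'cx': 319.342, 'cy': 231.027, 'eye': [1.357, 0.078, 0.989], 'rotation': [0.624, 0.246, 0.278, 0.688]}
core0_sawn matmul: Input operand 1 has a mismatch in its core dimension 0, with gufunc signature (n?,k),(k,m?)->(n?,m?) (size 3 is different from 4)
core0_nose []
core1_sawn matmul: Input operand 1 has a mismatch in its core dimension 0, with gufunc signature (n?,k),(k,m?)->(n?,m?) (size 3 is different from 4)
core1_nose matmul: Input operand 1 has a mismatch in its core dimension 0, with gufunc signature (n?,k),(k,m?)->
[... 3012 characters left out ...]
perand 1 has a mismatch in its core dimension 0, with gufunc signature (n?,k),(k,m?)->(n?,m?) (size 3 is different from 4)
gate matmul: Input operand 1 has a mismatch in its core dimension 0, with gufunc signature (n?,k),(k,m?)->(n?,m?) (size 3 is different from 4)
notch matmul: Input operand 1 has a mismatch in its core dimension 0, with gufunc signature (n?,k),(k,m?)->(n?,m?) (size 3 is different from 4)
rig matmul: Input operand 1 has a mismatch in its core dimension 0, with gufunc signature (n?,k),(k,m?)->(n?,m?) (size 3 is different from 4)
pin_collar matmul: Input operand 1 has a mismatch in its core dimension 0, with gufunc signature (n?,k),(k,m?)->(n?,m?) (size 3 is different from 4)
```

View pics/top0.png

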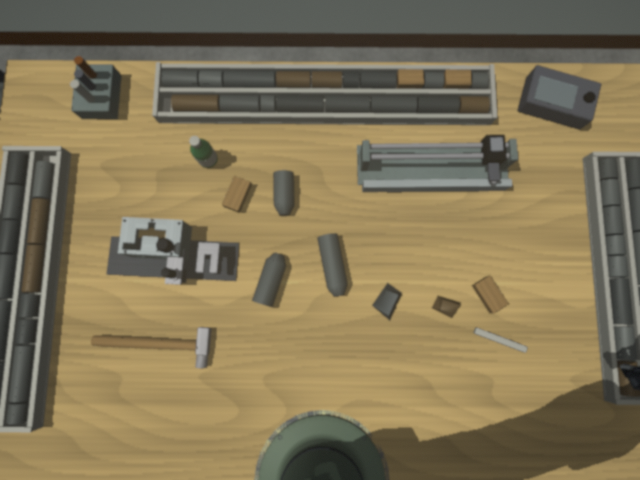

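View pics/scene0.png

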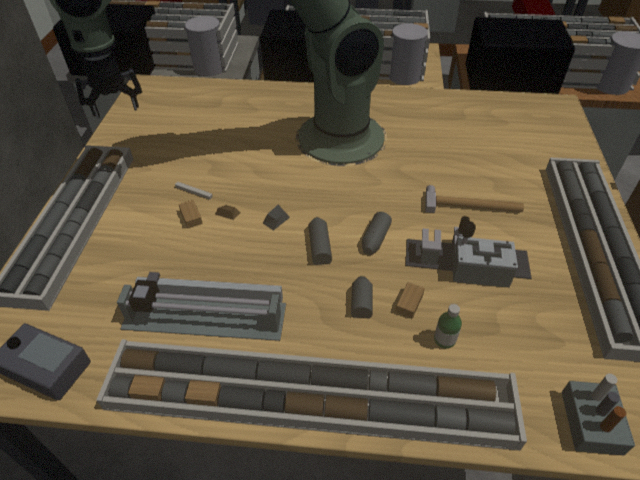

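The top view shows the gate around (155,240), with the pin at about (174,265) and the notch at about (210,258). The three cores are at (284,192), (333,265) and (270,280), and the bar front runs from (362,187) to (512,187). The camera rotation is a quaternion, so I'll fix the helper.

```bash
cat > h.py <<'E'
import numpy as np, cv2
from scipy.spatial.transform import Rotation as R
from bench import bot
np.set_printoptions(precision=4,suppress=True)
def rm(q): return R.from_quat(np.array(q)[[1,2,3,0]]).as_matrix()
def K(p): return np.array([[p["fx"],0,p["cx"]],[0,p["fy"],p["cy"]],[0,0,1.]])
def w(pic,p): return np.array(pic["eye"])+rm(pic["rotation"])@np.array(p)
def ray(pic,u,v,z):
    d=rm(pic["rotation"])@np.array([(u-pic["cx"])/pic["fx"],-(v-pic["cy"])/pic["fy"],-1.]); e=np.array(pic["eye"])
    return (e+d*(z-e[2])/d[2])
def px(pic,P):
    c=(np.array(P)-np.array(pic["eye"]))@rm(pic["rotation"]); return np.stack([pic["cx"]+pic["fx"]*c[...,0]/-c[...,2],pic["cy"]-pic["fy"]*c[...,1]/-c[...,2]],-1)
def spots(p,labels,n=3):
    for l in labels: print(l,[(np.round(w(p,d["xyz"]),3).tolist(),round(d["p"],2)) for d in bot.spot_in(p,l)][:n])
E
python3 - <<'E'
from h import *
for n in("scene","top"):
    p=bot.capture(n);print(n,[k for k in p],p.get("distortion"))
    spots(p,["core0_sawn","core0_nose","core1_sawn","core1_nose","core2_sawn","core2_nose","core0","core1","core2","lever_knob","pin","gate","notch","rig","pin_collar"])
    if n=="top":
        for u,v,z in[(362,187,.046),(512,187,.046),(362,189,0),(512,189,0)]: print(u,v,ray(p,u,v,z))
        f=cv2.resize(p["frame"][120:320,90:350],None,fx=3,fy=3,interpolation=cv2.INTER_CUBIC);cv2.imwrite("pics/topc.png",f[:600])
        f=cv2.resize(p["frame"][125:205,340:530],None,fx=4,fy=4,interpolation=cv2.INTER_CUBIC);cv2.imwrite("pics/rig.png",f)
E
```

```text
scene ['frame', 'fx', 'fy', 'cx', 'cy', 'eye', 'rotation', 'shot'] None
core0_sawn [([0.654, 0.1, 0.034], 0.82), ([0.64, 0.203, 0.024], 0.75)]
core0_nose [([0.654, 0.094, 0.038], 0.59)]
core1_sawn [([0.449, 0.122, 0.039], 0.72), ([0.507, 0.34, 0.044], 0.65)]
core1_nose [([0.45, 0.119, 0.034], 0.69), ([0.505, 0.337, 0.043], 0.67)]
core2_sawn [([0.492, -0.014, 0.034], 0.9)]
core2_nose [([0.49, -0.019, 0.039], 0.73)]
core0 [([0.452, 0.121, 0.033], 0.64), ([0.494, -0.017, 0.035], 0.6), ([0.658, 0.095, 0.037], 0.57)]
core1 [([0.452, 0.121, 0.033], 0.64), ([0.494, -0.017, 0.035], 0.6), ([0.658, 0.095, 0.037], 0.57)]
core2 [([0.452, 0.121, 0.033], 0.64), ([0.494, -0.017, 0.035], 0.6), ([0.658, 0.095, 0.037], 0.57)]
lever_knob []
pin [([0.448, 0.12, 0.035], 0.17), ([0.494, -0.015, 0.035], 0.17)]
gate [([0.51, 0.337, 0.046], 0.69)]
notch [([0.509, 0.344, 0.045], 0.79), ([0.397, -0.143, 0.012], 0.74), ([0.448, 0.122, 0.034], 0.2)]
rig [([0.661, 0.097, 0.035], 0.62), ([0.717, -0.259, 0.017], 0.61)]
pin_collar [([0.495, -0.016, 0.034], 0.54), ([0.445, 0.326, 0.084], 0.49), ([0.654, 0.099, 0.034]
[... 426 characters left out ...]
 0.79), ([0.463, -0.021, 0.036], 0.56), ([0.438, 0.321, 0.083], 0.47)]
core1 [([0.627, 0.089, 0.039], 0.79), ([0.463, -0.021, 0.036], 0.56), ([0.438, 0.321, 0.083], 0.47)]
core2 [([0.627, 0.089, 0.039], 0.79), ([0.463, -0.021, 0.036], 0.56), ([0.438, 0.321, 0.083], 0.47)]
lever_knob [([0.491, 0.327, 0.13], 0.57), ([0.46, -0.023, 0.037], 0.2)]
pin [([0.435, 0.321, 0.085], 0.69)]
gate [([0.479, 0.334, 0.03], 0.75)]
notch [([0.481, 0.329, 0.036], 0.69)]
rig [([0.699, -0.263, 0.036], 0.62)]
pin_collar [([0.438, 0.324, 0.089], 0.69), ([0.624, 0.091, 0.04], 0.59)]
362 187 [ 0.6391 -0.088   0.046 ]
512 187 [ 0.6413 -0.4301  0.046 ]
362 189 [ 0.6474 -0.0919  0.    ]
512 189 [ 0.6497 -0.4495  0.    ]
```

View pics/topc.png

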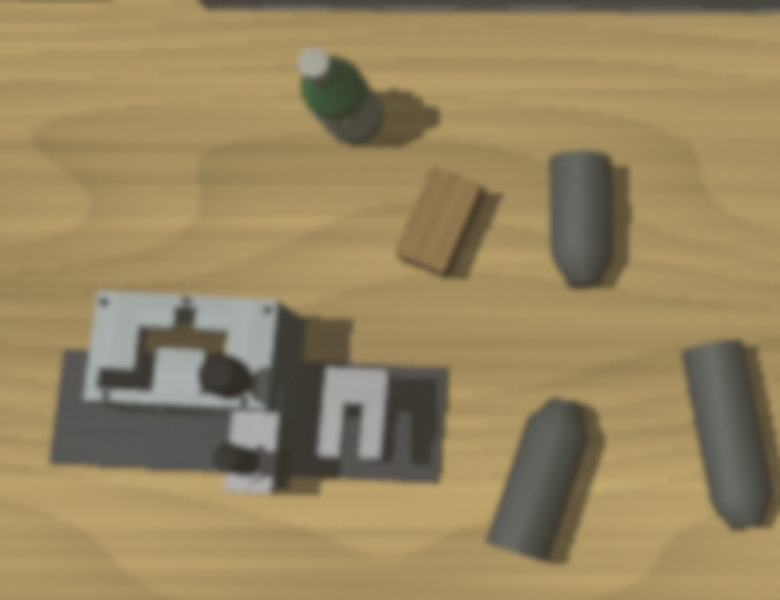

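View pics/rig.png

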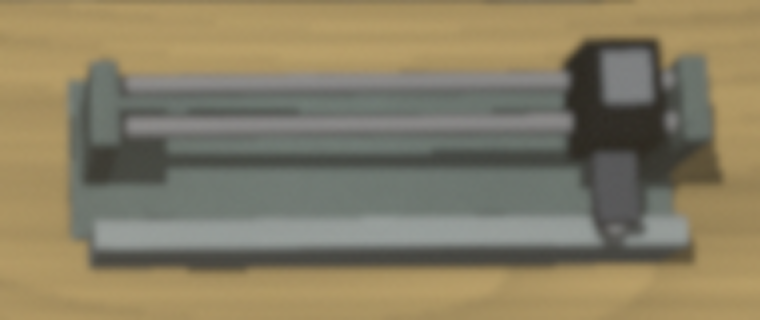

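```bash
cat >> h.py <<'E'
from scipy.optimize import minimize
LEN=[.1,.12,.14]
def corepts(L):
    # sections (y,z): full and nose
    a=np.linspace(0,np.pi,9)
    full=[(-.019,0),(.019,0),(.024,.012),(.024,.026)]+[(.024*np.cos(t),.026+.018*np.sin(t)) for t in a]+[(-.024,.012)]
    nose=[(.012*np.sign(y)*min(1,abs(y)/.019) , z*27/44) for y,z in full]
    P=[(L/2,y,z) for y,z in full]+[(-L/2+.022,y,z) for y,z in full]+[(-L/2,y,z) for y,z in nose]
    return np.array(P)
def place(P,x,y,th,z=0):
    c,s=np.cos(th),np.sin(th); return np.c_[x+c*P[:,0]-s*P[:,1],y+s*P[:,0]+c*P[:,1],P[:,2]+z]
def seg(pic,smax=70):
    hsv=cv2.cvtColor(pic["frame"],cv2.COLOR_BGR2HSV); return (hsv[...,1]<smax).astype(np.uint8)
def fitcore(pic,L,x,y,th,z=0,smax=70):
    P=corepts(L); S=8; m=seg(pic,smax)
    c=px(pic,np.array([x,y,.02+z])); r=int(95*pic["fx"]/450/ (np.linalg.norm(np.array(pic["eye"])-[x,y,0])))+6
    u0,v0=(c-r).astype(int); u0=max(u0,0);v0=max(v0,0); sub=m[v0:v0+2*r,u0:u0+2*r]
    n,lab=cv2.connectedComponents(sub); k=lab[min(int(c[1])-v0,sub.shape[0]-1),int(c[0])-u0]
    if k: sub=(lab==k).astype(np.uint8)
    big=cv2.resize(sub*255,None,fx=S,fy=S,interpolation=cv2.INTER_LINEAR)>127
    def iou(v):
        q=px(pic,place(P,x+v[0]/100,y+v[1]/100,th+v[2]/5,z)); q=((q-[u0,v0]+.5)*S).astype(np.int32)
        M=np.zeros(big.shape,np.uint8); cv2.fillConvexPoly(M,cv2.convexHull(q),1); M=M>0
        return -(M&big).sum()/(M|big).sum()
    b=None
    for s in([0,0,0],[1,0,.3],[-1,0,-.3],[0,1,-.3],[0,-1,.3]):
        o=minimize(iou,s,method="Nelder-Mead",options=dict(initial_simplex=np.array(s)+np.array([[0,0,0],[1,0,0],[0,1,0],[0,0,1.]])))
        if b is None or o.fun<b.fun:b=o
    v=b.x; return np.array([x+v[0]/100,y+v[1]/100,th+v[2]/5,-b.fun])
E
python3 - <<'E'
from h import *
T=bot.capture("top");S=bot.capture("scene")
g=[(.63,.09,1.57),(.465,-.02,1.75),(.43,.115,-2.0)]
# nose dirs from image: core A nose down(-x) => +x sawn up: yaw 0
g=[(.63,.09,0.),(.465,-.02,.2),(.43,.115,2.85)]
for x,y,t in g:
  for L in LEN:
    for n,p in(("T",T),("S",S)): print(L,n,fitcore(p,L,x+(.015 if n=="S" else 0),y,t))
def r(p,u,v,z): print(u,v,ray(p,u,v,z))
o=lambda u,v:(90+u/3,120+v/3)
print("plate");[r(T,*o(u,v),.075) for u,v in[(100,292),(277,302),(275,408),(84,400)]]
print("knob");r(T,*o(222,374),.135)
print("pin top");r(T,*o(234,457),.1)
print("fork");[r(T,*o(u,v),.06) for u,v in[(327,367),(388,369),(382,458),(360,457),(341,457),(318,457),(345,404),(362,404)]]
f=cv2.resize(S["frame"][205:305,395:545],None,fx=5,fy=5,interpolation=cv2.INTER_CUBIC);cv2.imwrite("pics/sc.png",f)
E
```

```text
0.1 T [0.6307 0.0933 0.0702 0.8765]
0.1 S [ 0.6303  0.0961 -0.0198  0.7975]
0.12 T [0.6367 0.0933 0.0605 0.737 ]
0.12 S [0.6208 0.0949 0.0034 0.6874]
0.14 T [0.6429 0.0938 0.0653 0.6346]
0.14 S [ 0.6113  0.0963 -0.0017  0.6048]
0.1 T [ 0.4638 -0.0224  0.1938  0.7097]
0.1 S [ 0.4509 -0.0223  0.1873  0.7626]
0.12 T [ 0.4664 -0.0216  0.2144  0.8429]
0.12 S [ 0.4595 -0.0211  0.1746  0.8274]
0.14 T [ 0.4634 -0.0219  0.201   0.9135]
0.14 S [ 0.462  -0.0199  0.1534  0.8271]
0.1 T [0.4281 0.1206 2.8646 0.8115]
0.1 S [0.4276 0.1222 2.8352 0.8955]
0.12 T [0.4314 0.1196 2.8595 0.8926]
0.12 S [0.4314 0.1221 2.8687 0.85  ]
0.14 T [0.4406 0.1166 2.8482 0.7644]
0.14 S [0.421  0.1246 2.8606 0.757 ]
plate
123.33333333333334 217.33333333333331 [0.5585 0.4385 0.075 ]
182.33333333333331 220.66666666666669 [0.5519 0.3085 0.075 ]
181.66666666666669 256.0 [0.4739 0.3055 0.075 ]
118.0 253.33333333333334 [0.4788 0.4438 0.075 ]
knob
164.0 244.66666666666669 [0.4894 0.3237 0.135 ]
pin top
168.0 272.33333333333337 [0.4361 0.3241 0.1   ]
fork
199.0 242.33333333333331 [0.5065 0.2737 0.06  ]
219.33333333333334 243.0 [0.5053 0.2287 0.06  ]
217.33333333333331 272.66666666666663 [0.4397 0.2302 0.06  ]
210.0 272.33333333333337 [0.4403 0.2463 0.06  ]
203.66666666666669 272.33333333333337 [0.4402 0.2601 0.06  ]
196.0 272.33333333333337 [0.4401 0.2768 0.06  ]
205.0 254.66666666666666 [0.4791 0.2591 0.06  ]
210.66666666666669 254.66666666666666 [0.4792 0.2466 0.06  ]
```

View pics/sc.png

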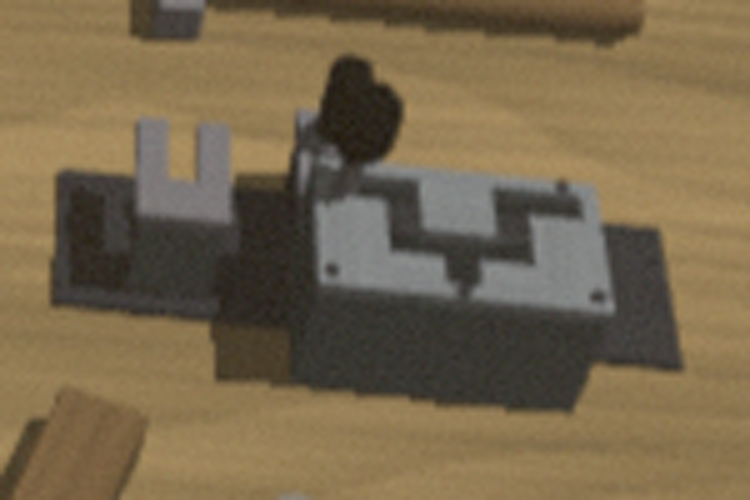

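The gate origin is about (0.5075, 0.374) with yaw about -0.035, and the bar front is at x ≈ 0.640, centred on y ≈ -0.26. The scene crop agrees, with the pin and knob at the left end of the plate and the open fork at (180,160). The cores are core0 at (.630,.095), core2 at (.463,-.021) and core1 at (.431,.121). I'll go to the pin first.

```bash
cat >> h.py <<'E'
def yaw(s): 
    m=rm(s["orientation"]); return np.arctan2(m[1,0],m[0,0])
def plan(*targets,ref=None):
    s=bot.get_state(); p0=np.array(s["tcp_pos"]); m=rm(s["orientation"]); y0=yaw(s)
    print("t",round(s["time_s"],1),"tcp",p0,"yaw",round(y0,3),"F",np.array(s["force"]),"gap",round(s["finger_gap"],4),"q7",round(s["q"][6],2))
    for x,y,z,a in targets:
        d=m.T@(np.array([x,y,z])-p0)*100; t=-(a-y0)
        print("  ->",(x,y,z,round(a,3)),"shift",np.round(d,2).tolist(),"turn",round((t+np.pi)%(2*np.pi)-np.pi,3))
E
python3 -c "
from h import *
plan((.55,-.2,.25,1.5),(.436,.324,.2,3.1))"
```

```text
t 3.3 tcp [ 0.2835 -0.557   0.2533] yaw 0.471 F [ 0.7074 -0.2582 -0.0603] gap 0.0858 q7 -0.11
  -> (0.55, -0.2, 0.25, 1.5) shift [39.95, -19.73, 0.33] turn -1.029
  -> (0.436, 0.324, 0.2, 3.1) shift [53.55, -71.6, 5.33] turn -2.629
```

Request:
move_arm:
  commands:
    - [[40,-19.7,0,-0.4,0.3],[40,-19.7,0,-1.0,0.3],[40,-19.7,0,-1.0,0.3],[40,-19.7,0,-1.0,0.3],[40,-19.7,0,-1.0,0.3],[40,-19.7,0,-1.0,0.3],[40,-19.7,0,-1.0,0.3],[40,-19.7,0,-1.0,0.3],[40,-19.7,0,-1.0,0.3],[53.5,-71.6,5.3,-2.63,0.3],[53.5,-71.6,5.3,-2.63,0.3],[53.5,-71.6,5.3,-2.63,0.3],[53.5,-71.6,5.3,-2.63,0.3],[53.5,-71.6,5.3,-2.63,0.3],[53.5,-71.6,5.3,-2.63,0.3],[53.5,-71.6,5.3,-2.63,0.3],[53.5,-71.6,5.3,-2.63,0.3],[53.5,-71.6,5.3,-2.63,0.3],[53.5,-71.6,5.3,-2.63,0.3],[53.5,-71.6,5.3,-2.63,0.3]]

```text
time_s: 5.3
tcp_pos: [0.4344, 0.3265, 0.2003]
orientation: [0.0, 0.017, 1.0, 0.0]
force: [0.7, -1.1, -0.1]
finger_gap: 0.0598
finger_force: 0.0
```

```bash
python3 - <<'E'
from h import *
plan((.436,.324,.2,3.1),(.436,.324,.09,3.1))
E
```

```text
t 5.3 tcp [0.4344 0.3265 0.2003] yaw 3.108 F [ 0.7144 -1.0978 -0.0836] gap 0.0598 q7 0.33
  -> (0.436, 0.324, 0.2, 3.1) shift [-0.17, -0.25, 0.03] turn 0.008
  -> (0.436, 0.324, 0.09, 3.1) shift [-0.16, -0.25, 11.03] turn 0.008
```

Request:
move_arm:
  commands:
    - [[-0.1,-0.2,3,0,0.3],[-0.1,-0.2,6,0,0.3],[-0.1,-0.2,9,0,0.3],[-0.1,-0.2,11,0,0.3],[-0.1,-0.2,11,0,0.3],[-0.1,-0.2,11,0,0.5],[-0.1,-0.2,11,0,0.8],[-0.1,-0.2,11,0,0.9],[-0.1,-0.2,11,0,0.9],[-0.1,-0.2,11,0,0.9]]
  newtons: 30

```text
time_s: 6.3
tcp_pos: [0.4371, 0.3235, 0.0918]
orientation: [0.001, 0.02, 1.0, 0.002]
force: [-0.2, 7.1, 3.1]
finger_gap: 0.0208
finger_force: 28.5
```

Request:
move_arm:
  commands:
    - [[0,0.1,0,0,0.9],[0,0.1,0,0,0.9]]

```text
time_s: 6.5
tcp_pos: [0.437, 0.3245, 0.0917]
orientation: [0.001, 0.02, 1.0, 0.002]
force: [0.8, 7.4, -0.1]
finger_gap: 0.0201
finger_force: 28.7
```

Request:
move_arm:
  commands:
    - [[0,0,-1,0,0.9],[0,0,-2.5,0,0.9],[0,0,-4,0,0.9],[0,0,-5.5,0,0.9],[0,0,-8,0,0.9],[0,0,-8,0,0.9],[0,0,-8,0,0.9]]

```text
time_s: 7.2
tcp_pos: [0.4369, 0.3222, 0.1711]
orientation: [0.001, 0.021, 1.0, -0.0]
force: [0.2, 0.3, -1.7]
finger_gap: 0.0191
finger_force: 29.7
```

```bash
python3 - <<'E'
from h import *
plan((.472,.251,.172,3.1))
p=bot.capture("top");f=cv2.resize(p["frame"][180:310,90:250],None,fx=5,fy=4.6,interpolation=cv2.INTER_CUBIC);cv2.imwrite("pics/p1.png",f)
E
```

```text
t 7.2 tcp [0.4369 0.3222 0.1711] yaw 3.1 F [ 0.1794  0.3312 -1.743 ] gap 0.0191 q7 0.29
  -> (0.472, 0.251, 0.172, 3.1) shift [-3.81, -6.97, -0.09] turn 0.0
```

View pics/p1.png

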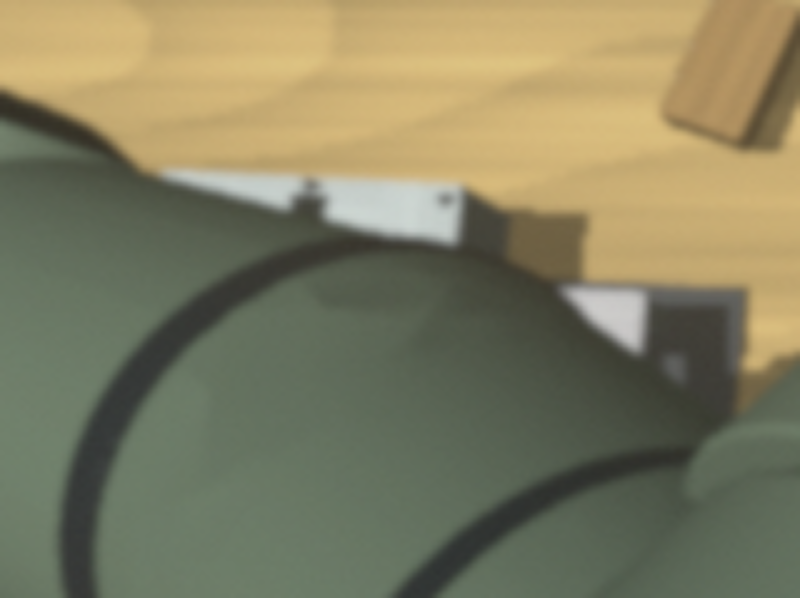

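Request:
move_arm:
  commands:
    - [[-1,-2,0,0,0.9],[-2,-4,0,0,0.9],[-3,-5.5,0,0,0.9],[-3.6,-6.9,0,0,0.9],[-3.6,-6.9,0,0,0.9],[-3.6,-6.9,0,0,0.9],[-3.6,-6.9,0,0,0.9]]

```text
time_s: 7.95
tcp_pos: [0.4692, 0.253, 0.1703]
orientation: [-0.0, 0.02, 1.0, 0.0]
force: [0.2, 0.1, -1.2]
finger_gap: 0.0192
finger_force: 29.6
```

```bash
python3 - <<'E'
from h import *
plan((.472,.251,.172,3.1))
p=bot.capture("scene");f=cv2.resize(p["frame"][170:290,390:550],None,fx=5,fy=5,interpolation=cv2.INTER_CUBIC);cv2.imwrite("pics/p2.png",f)
for u,v in[(431.4,229.4),(431.6,241.4)]: print(ray(p,u,v,.06))
t=np.array(bot.get_state()["tcp_pos"])
for z in(-.0857,-.0437): print("pin proj",(px(p,t+[0,0,z])-[390,170])*5)
E
```

```text
t 8.0 tcp [0.4692 0.253  0.1703] yaw 3.102 F [ 0.1507  0.0736 -1.2014] gap 0.0192 q7 0.43
  -> (0.472, 0.251, 0.172, 3.1) shift [-0.29, -0.19, -0.17] turn 0.002
[0.4461 0.257  0.06  ]
[0.4866 0.2556 0.06  ]
pin proj [208.6093 295.5751]
pin proj [221.893  233.6254]
```

View pics/p2.png

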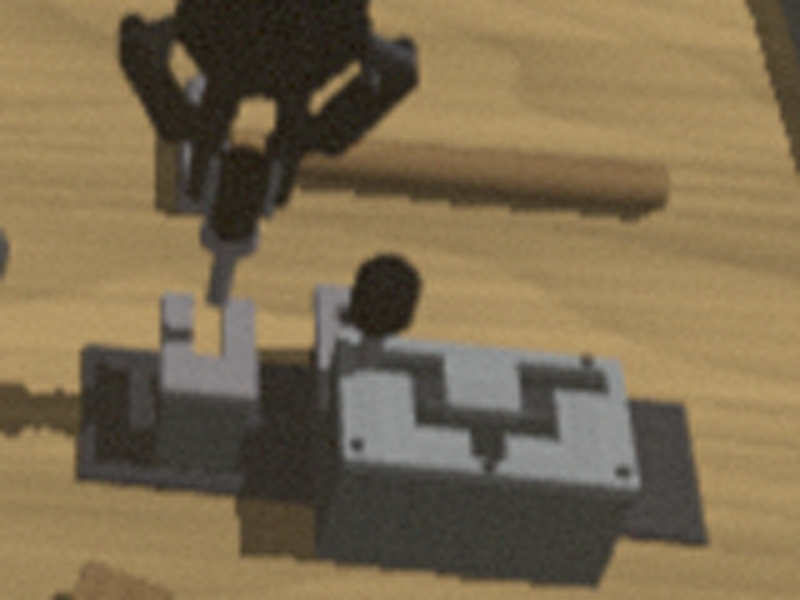

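Request:
move_arm:
  commands:
    - [[0,0,1,0,0.9],[0,0,2,0,0.9],[0,0,2.5,0,0.9],[0,0,3,0,0.9],[0,0,3.5,0,0.9],[0,0,3.5,0,0.9],[0,0,3.5,0,0.9]]

```text
time_s: 8.7
tcp_pos: [0.4697, 0.2524, 0.1353]
orientation: [0.0, 0.02, 1.0, 0.0]
force: [-0.2, -0.1, -1.9]
finger_gap: 0.0192
finger_force: 29.6
```

Request:
move_arm:
  commands:
    - [[0,0,1,0,0.9],[0,0,2,0,0.9],[0,0,2.5,0,0.9],[0,0,2.8,0,0.9],[0,0,2.8,0,0.9],[0,0,2.8,0,0.9]]

```text
time_s: 9.3
tcp_pos: [0.4697, 0.2524, 0.1074]
orientation: [0.0, 0.02, 1.0, 0.0]
force: [0.3, 0.4, -1.3]
finger_gap: 0.019
finger_force: 29.6
```

Request:
move_arm:
  commands:
    - [[-0.2,0,0,0,0.9],[-0.4,0,0,0,0.9],[-0.4,0,0,0,0.9],[-0.4,0,0,0,0.9]]

```text
time_s: 9.7
tcp_pos: [0.4737, 0.2521, 0.1074]
orientation: [0.0, 0.021, 1.0, 0.0]
force: [0.8, -0.1, -1.3]
finger_gap: 0.0193
finger_force: 29.6
```

Next I lower the pin until the collar seats, release it, back away upward and look.

Request:
move_arm:
  commands:
    - [[0,0,0.2,0,0.9],[0,0,0.4,0,0.9],[0,0,0.4,0,0.9],[0,0,0.4,0,0.8],[0,0,0.4,0,0.6],[0,0,0.4,0,0.45],[0,0,0.4,0,0.4],[0,0,-2,0,0.4],[0,0,-6,0,0.4],[0,0,-9,0,0.4],[0,0,-9,0,0.4],[0,0,-9,0,0.4]]

```text
time_s: 10.9
tcp_pos: [0.4739, 0.252, 0.1976]
orientation: [0.001, 0.021, 1.0, 0.0]
force: [-0.1, -0.3, -0.2]
finger_gap: 0.051
finger_force: 0.0
```

```bash
python3 - <<'E'
from h import *
plan((.63,.094,.2,np.pi),(.63,.094,.2,0))
p=bot.capture("scene");f=cv2.resize(p["frame"][170:290,390:550],None,fx=5,fy=5,interpolation=cv2.INTER_CUBIC);cv2.imwrite("pics/p3.png",f)
c=(np.array([.63,.094,0]));print(fitcore(p,.1,.63,.094,0))
E
```

```text
t 10.9 tcp [0.4739 0.252  0.1976] yaw 3.1 F [-0.0959 -0.2982 -0.2292] gap 0.051 q7 0.47
  -> (0.63, 0.094, 0.2, 3.142) shift [-16.25, -15.14, -0.22] turn -0.041
  -> (0.63, 0.094, 0.2, 0) shift [-16.25, -15.14, -0.22] turn 3.1
[ 0.6297  0.0953 -0.0092  0.8277]
```

View pics/p3.png

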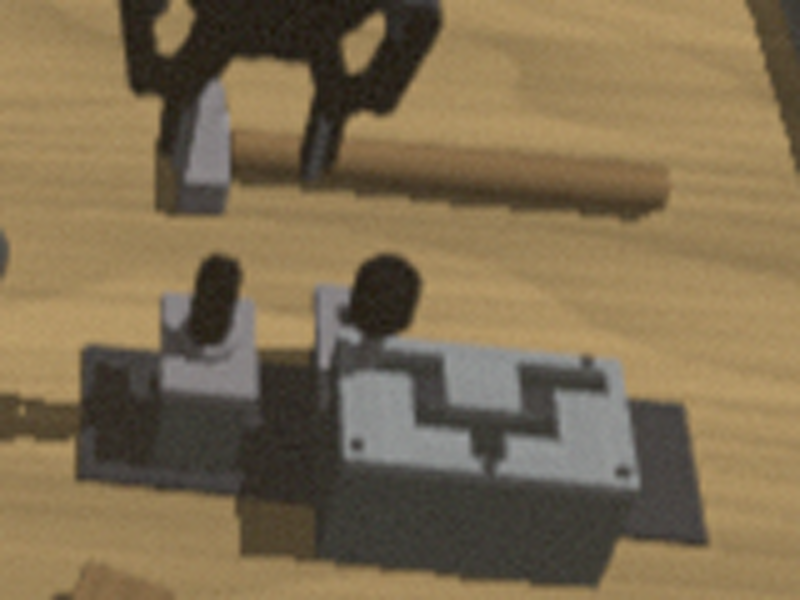

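The pin hangs upright in the notch, with its grip at (215,300) and collar at (205,345). Next is core0.

Request:
move_arm:
  commands:
    - [[-8,-8,0,-0.06,0],[-16.8,-15.1,0,-0.06,0],[-16.8,-15.1,0,-0.06,0],[-16.8,-15.1,0,-0.06,0],[-16.8,-15.1,0,-0.06,0],[-16.8,-15.1,0,-0.06,0],[-16.8,-15.1,5,-0.06,0],[-16.8,-15.1,10,-0.06,0],[-16.8,-15.1,13,-0.06,0],[-16.8,-15.1,13,-0.06,0],[-16.8,-15.1,13,-0.06,0]]

```text
time_s: 12.05
tcp_pos: [0.635, 0.0953, 0.0675]
orientation: [-0.0, -0.01, 1.0, 0.0]
force: [0.6, 0.3, 0.8]
finger_gap: 0.0854
finger_force: 0.0
```

```bash
python3 - <<'E'
from h import *
plan((.635,.0945,.027,np.pi+.01))
T=bot.capture("top")
# bar front top edge: per column gradient in orig image
g=cv2.cvtColor(cv2.imread("pics/top0.png"),cv2.COLOR_BGR2GRAY).astype(float)
us=np.arange(368,508); 
for name,sg in(("front top (bright->dark)",-1),):
    pts=[]
    for u in us:
        d=np.diff(g[182:191,u])*sg; d=np.clip(d,0,None); pts.append((u,182+.5+(d*np.arange(len(d))).sum()/d.sum()))
    pts=np.array(pts); c=np.polyfit(pts[:,0],pts[:,1],1); r=pts[:,1]-np.polyval(c,pts[:,0]); k=abs(r)<.6; c=np.polyfit(pts[k,0],pts[k,1],1)
    a,b=[ray(T,u,np.polyval(c,u),.046) for u in(363,513)]; print(name,c,k.sum(),a,b,"yaw",np.arctan2(-(a-b)[0],(a-b)[1]))
E
```

```text
t 12.1 tcp [0.635  0.0953 0.0675] yaw -3.122 F [0.6033 0.3356 0.7798] gap 0.0854 q7 0.82
  -> (0.635, 0.0945, 0.027, 3.152) shift [-0.0, -0.08, 4.05] turn 0.01
front top (bright->dark) [ -0.0085 190.0258] 137 [ 0.6392 -0.0903  0.046 ] [ 0.6444 -0.4326  0.046 ] yaw 0.015214830187375347
```

Request:
move_arm:
  commands:
    - [[0,0,2,0,0],[0,0,4,0,0],[0,0,4,0,0],[0,0,4,0,0.3],[0,0,4,0,0.6],[0,0,4,0,0.7],[0,0,4,0,0.7],[0,0,4,0,0.7],[0,0,4,0,0.7]]
  newtons: 50

```text
time_s: 13.0
tcp_pos: [0.6358, 0.0945, 0.0283]
orientation: [0.001, -0.01, 1.0, 0.0]
force: [-2.1, 0.0, 5.7]
finger_gap: 0.0471
finger_force: 51.9
```

Request:
move_arm:
  commands:
    - [[0,0,-3,0,0.7],[0,0,-6,0,0.7],[0,0,-8,0,0.7],[0,0,-8,0,0.7],[0,0,-8,0,0.7]]

```text
time_s: 13.5
tcp_pos: [0.6352, 0.0941, 0.107]
orientation: [0.0, -0.009, 1.0, -0.0]
force: [0.2, -0.5, -5.2]
finger_gap: 0.0469
finger_force: 54.2
```

```bash
python3 - <<'E'
from h import *
plan((.575,-.16,.1,np.pi+.015))
S=bot.capture("scene");print(fitcore(S,.1,.63,.095,0,z=.08))
E
```

```text
t 13.5 tcp [0.6352 0.0941 0.107 ] yaw -3.123 F [ 0.1662 -0.545  -5.1516] gap 0.0469 q7 0.85
  -> (0.575, -0.16, 0.1, 3.157) shift [6.5, -25.29, 0.71] turn 0.004
[ 0.6318  0.0988 -0.0473  0.7443]
```

Request:
move_arm:
  commands:
    - [[3,-5,0,0,0.7],[5,-10,0,0,0.7],[6.5,-15,0,0,0.7],[6.5,-20,0,0,0.7],[6.5,-25.3,0,0,0.7],[6.5,-25.3,0,0,0.7],[6.5,-25.3,0,0,0.7],[6.5,-25.3,3,0,0.7],[6.5,-25.3,6,0,0.7],[6.5,-25.3,7.6,0,0.7],[6.5,-25.3,7.8,0,0.7],[6.5,-25.3,7.8,0,0.7],[6.5,-25.3,7.8,0,0.7]]

```text
time_s: 14.85
tcp_pos: [0.5754, -0.1594, 0.0295]
orientation: [0.0, -0.01, 1.0, 0.0]
force: [-0.6, -0.6, -4.5]
finger_gap: 0.0468
finger_force: 56.3
```

Request:
move_arm:
  commands:
    - [[-0.5,0,0,0,0.7],[-1,0,0,0,0.7],[-1.4,0,0,0,0.7],[-1.4,0,0,0,0.7],[-1.4,0,0,0,0.7]]

```text
time_s: 15.35
tcp_pos: [0.5892, -0.1595, 0.0292]
orientation: [-0.0, -0.01, 1.0, 0.0]
force: [-0.7, -0.6, -3.0]
finger_gap: 0.0472
finger_force: 56.3
```

Request:
move_arm:
  commands:
    - [[-0.2,0,0,0,0.7],[-0.4,0,0,0,0.7],[-0.6,0,0,0,0.7],[-0.6,0,0,0,0.7]]

```text
time_s: 15.75
tcp_pos: [0.5955, -0.1593, 0.0293]
orientation: [0.0, -0.01, 1.0, 0.0]
force: [-1.0, -0.1, -3.8]
finger_gap: 0.047
finger_force: 56.3
```

Request:
move_arm:
  commands:
    - [[-0.2,0,0,0,0.7],[-0.4,0,0,0,0.7],[-0.4,0,0,0,0.7]]

```text
time_s: 16.05
tcp_pos: [0.5962, -0.1593, 0.0285]
orientation: [-0.003, -0.009, 1.0, -0.0]
force: [-18.7, 2.2, 3.5]
finger_gap: 0.0468
finger_force: 57.2
```

Request:
move_arm:
  commands:
    - [[0,0,0.1,0,0.7],[0,0,0.1,0,0.5],[0,0,0.1,0,0.2],[0,0,0.1,0,0],[0,0,0.1,0,0],[0,0,-5,0,0],[0,0,-10,0,0],[0,0,-13,0,0],[0,0,-13,0,0]]

```text
time_s: 16.95
tcp_pos: [0.6013, -0.1595, 0.164]
orientation: [0.003, -0.009, 1.0, -0.001]
force: [0.3, -0.1, -1.0]
finger_gap: 0.0852
finger_force: 0.0
```

```bash
python3 - <<'E'
from h import *
plan((.468,-.02,.16,np.pi+.18),(.468,-.02,.028,np.pi+.18))
T=bot.capture("top");S=bot.capture("scene")
print(fitcore(T,.14,.463,-.02,.19),fitcore(S,.14,.463,-.02,.19))
print(fitcore(T,.1,.59,-.16,.015),fitcore(S,.1,.59,-.16,.015))
E
```

```text
t 16.9 tcp [ 0.6013 -0.1595  0.164 ] yaw -3.123 F [ 0.2501 -0.075  -1.0375] gap 0.0852 q7 1.28
  -> (0.468, -0.02, 0.16, 3.322) shift [13.07, 14.2, 0.29] turn -0.161
  -> (0.468, -0.02, 0.028, 3.322) shift [13.15, 14.22, 13.49] turn -0.161
[ 0.4629 -0.0218  0.1988  0.913 ] [ 0.4622 -0.0199  0.1662  0.8608]
[ 0.6789 -0.1516  0.4649  0.0754] [ 0.7379 -0.2079 -1.5756  0.1583]
```

Request:
move_arm:
  commands:
    - [[5,5,0,-0.15,0],[13.1,14.2,0,-0.17,0],[13.1,14.2,0,-0.17,0],[13.1,14.2,0,-0.17,0],[13.1,14.2,0,-0.17,0],[13.1,14.2,0,-0.17,0],[13.1,14.2,4,-0.17,0],[13.1,14.2,8,-0.17,0],[13.1,14.2,12,-0.17,0],[13.1,14.2,13.4,-0.17,0],[13.1,14.2,13.4,-0.17,0],[13.1,14.2,13.4,-0.17,0.3],[13.1,14.2,13.4,-0.17,0.6],[13.1,14.2,13.4,-0.17,0.7],[13.1,14.2,13.4,-0.17,0.7],[13.1,14.2,13.4,-0.17,0.7]]

```text
time_s: 18.65
tcp_pos: [0.4661, -0.0204, 0.0263]
orientation: [0.001, -0.094, 0.996, -0.0]
force: [-0.0, -1.7, 7.8]
finger_gap: 0.0469
finger_force: 50.4
```

Request:
move_arm:
  commands:
    - [[0,0,-3,0,0.7],[0,0,-6,0,0.7],[0,0,-8,0,0.7],[0,0,-8,0,0.7],[0,0,-8,0,0.7]]

```text
time_s: 19.15
tcp_pos: [0.4654, -0.0205, 0.1051]
orientation: [0.0, -0.094, 0.996, -0.0]
force: [0.1, 0.4, -8.1]
finger_gap: 0.0468
finger_force: 58.6
```

```bash
python3 - <<'E'
from h import *
plan((.50,-.19,.107,np.pi+.015),(.555,-.26,.107,np.pi+.015),(.555,-.26,.029,np.pi+.015))
E
```

```text
t 19.1 tcp [ 0.4654 -0.0205  0.1051] yaw -2.953 F [ 0.1395  0.4098 -8.0641] gap 0.0468 q7 1.01
  -> (0.5, -0.19, 0.107, 3.157) shift [-0.23, -17.3, -0.18] turn 0.173
  -> (0.555, -0.26, 0.107, 3.157) shift [-4.32, -25.2, -0.17] turn 0.173
  -> (0.555, -0.26, 0.029, 3.157) shift [-4.32, -25.2, 7.63] turn 0.173
```

Request:
move_arm:
  commands:
    - [[-1,-5,0,0.1,0.7],[-2,-10,0,0.173,0.7],[-3,-15,0,0.173,0.7],[-4.3,-20,0,0.173,0.7],[-4.3,-25.2,0,0.173,0.7],[-4.3,-25.2,0,0.173,0.7],[-4.3,-25.2,0,0.173,0.7],[-4.3,-25.2,3,0.173,0.7],[-4.3,-25.2,6,0.173,0.7],[-4.3,-25.2,7.5,0.173,0.7],[-4.3,-25.2,7.8,0.173,0.7],[-4.3,-25.2,7.8,0.173,0.7],[-4.3,-25.2,7.8,0.173,0.7]]

```text
time_s: 20.45
tcp_pos: [0.5553, -0.2586, 0.0273]
orientation: [-0.0, -0.009, 1.0, 0.0]
force: [0.3, 0.5, -6.3]
finger_gap: 0.047
finger_force: 59.9
```

Request:
move_arm:
  commands:
    - [[-0.5,0,0,0,0.7],[-1,0,0,0,0.7],[-1.4,0,0,0,0.7],[-1.8,0,0,0,0.7],[-1.8,0,0,0,0.7]]

```text
time_s: 20.95
tcp_pos: [0.5738, -0.2588, 0.0273]
orientation: [0.0, -0.008, 1.0, 0.0]
force: [-0.3, -0.6, -7.4]
finger_gap: 0.0471
finger_force: 59.9
```

Request:
move_arm:
  commands:
    - [[-0.2,0,0,0,0.7],[-0.4,0,0,0,0.7],[-0.4,0,0,0,0.7]]

```text
time_s: 21.25
tcp_pos: [0.576, -0.259, 0.0269]
orientation: [-0.001, -0.008, 1.0, 0.0]
force: [-5.0, -0.1, -6.6]
finger_gap: 0.0468
finger_force: 59.8
```

Request:
move_arm:
  commands:
    - [[-0.2,0,0.1,0,0.7],[-0.2,0,0.1,0,0.7],[-0.2,0,0.1,0,0.5],[-0.2,0,0.1,0,0.2],[-0.2,0,0.1,0,0],[-0.2,0,0.1,0,0],[-0.2,0,-5,0,0],[-0.2,0,-10,0,0],[-0.2,0,-13,0,0],[-0.2,0,-13,0,0]]

```text
time_s: 22.25
tcp_pos: [0.5813, -0.2593, 0.1622]
orientation: [0.003, -0.008, 1.0, -0.001]
force: [0.6, -0.2, -0.6]
finger_gap: 0.0855
finger_force: 0.0
```

```bash
python3 - <<'E'
from h import *
plan((.427,.122,.16,2.86),(.427,.122,.028,2.86))
T=bot.capture("top");S=bot.capture("scene")
print(fitcore(T,.12,.431,.121,2.86),fitcore(S,.12,.431,.121,2.86))
E
```

```text
t 22.2 tcp [ 0.5813 -0.2593  0.1622] yaw -3.126 F [ 0.5718 -0.1906 -0.5649] gap 0.0855 q7 1.45
  -> (0.427, 0.122, 0.16, 2.86) shift [14.82, 38.38, 0.02] turn 0.297
  -> (0.427, 0.122, 0.028, 2.86) shift [14.91, 38.41, 13.22] turn 0.297
[0.4319 0.1198 2.8588 0.8892] [0.4277 0.1225 2.8577 0.8418]
```

Request:
move_arm:
  commands:
    - [[5,5,0,0.15,0],[14.8,38.4,0,0.3,0],[14.8,38.4,0,0.3,0],[14.8,38.4,0,0.3,0],[14.8,38.4,0,0.3,0],[14.8,38.4,0,0.3,0],[14.8,38.4,0,0.3,0],[14.8,38.4,0,0.3,0],[14.8,38.4,0,0.3,0],[14.8,38.4,0,0.3,0],[14.8,38.4,4,0.3,0],[14.8,38.4,8,0.3,0],[14.8,38.4,12,0.3,0],[14.8,38.4,13.3,0.3,0],[14.8,38.4,13.3,0.3,0],[14.8,38.4,13.3,0.3,0.3],[14.8,38.4,13.3,0.3,0.6],[14.8,38.4,13.3,0.3,0.7],[14.8,38.4,13.3,0.3,0.7],[14.8,38.4,13.3,0.3,0.7]]

```text
time_s: 24.35
tcp_pos: [0.4255, 0.1224, 0.0253]
orientation: [0.001, 0.142, 0.99, 0.0]
force: [-1.4, -1.4, 11.0]
finger_gap: 0.0472
finger_force: 49.9
```

Request:
move_arm:
  commands:
    - [[0,0,-3,0,0.7],[0,0,-6,0,0.7],[0,0,-8,0,0.7],[0,0,-8,0,0.7],[0,0,-8,0,0.7]]

```text
time_s: 24.85
tcp_pos: [0.4252, 0.1221, 0.1044]
orientation: [0.001, 0.142, 0.99, 0.0]
force: [0.3, 0.6, -4.5]
finger_gap: 0.0471
finger_force: 56.5
```

```bash
python3 - <<'E'
from h import *
plan((.48,-.1,.107,1.4),(.555,-.36,.107,.015),(.555,-.36,.029,.015))
E
```

```text
t 24.9 tcp [0.4252 0.1221 0.1044] yaw 2.857 F [ 0.2889  0.6076 -4.4526] gap 0.0471 q7 0.26
  -> (0.48, -0.1, 0.107, 1.4) shift [-11.5, -19.77, -0.25] turn 1.457
  -> (0.555, -0.36, 0.107, 0.015) shift [-26.01, -42.62, -0.24] turn 2.842
  -> (0.555, -0.36, 0.029, 0.015) shift [-26.0, -42.62, 7.56] turn 2.842
```

Request:
move_arm:
  commands:
    - [[-3,-5,-1,0.15,0.7],[-6,-10,-1,0.3,0.7],[-9,-15,-1,0.45,0.7],[-11.5,-20,-1,0.6,0.7],[-14,-24,-1,0.75,0.7],[-17,-28,-1,0.9,0.7],[-20,-32,-1,1.05,0.7],[-23,-36,-1,1.2,0.7],[-26,-40,-1,1.35,0.7],[-26,-42.6,-1,1.5,0.7],[-26,-42.6,-1,1.65,0.7],[-26,-42.6,-1,1.8,0.7],[-26,-42.6,-1,1.95,0.7],[-26,-42.6,-1,2.1,0.7],[-26,-42.6,-1,2.25,0.7],[-26,-42.6,-1,2.4,0.7],[-26,-42.6,-1,2.55,0.7],[-26,-42.6,-1,2.7,0.7],[-26,-42.6,-1,2.842,0.7],[-26,-42.6,-1,2.842,0.7]]

```text
time_s: 26.85
tcp_pos: [0.5547, -0.3586, 0.1127]
orientation: [0.0, 1.0, 0.007, -0.001]
force: [-0.2, 0.5, -4.9]
finger_gap: 0.0468
finger_force: 56.5
```

```bash
python3 - <<'E'
from h import *
plan((.56,-.36,.0263,.015))
E
```

```text
t 26.9 tcp [ 0.5547 -0.3586  0.1127] yaw 0.014 F [-0.1965  0.5473 -4.9439] gap 0.0468 q7 -1.04
  -> (0.56, -0.36, 0.0263, 0.015) shift [0.56, 0.14, 8.64] turn -0.001
```

Request:
move_arm:
  commands:
    - [[0.8,0.1,4,0,0.7],[0.8,0.1,7,0,0.7],[0.8,0.1,8.3,0,0.7],[0.8,0.1,8.65,0,0.7],[0.8,0.1,8.65,0,0.7],[0.8,0.1,8.65,0,0.7]]

```text
time_s: 27.45
tcp_pos: [0.5638, -0.3605, 0.0292]
orientation: [0.001, 1.0, 0.008, 0.001]
force: [0.3, -1.2, -3.9]
finger_gap: 0.0472
finger_force: 56.4
```

Request:
move_arm:
  commands:
    - [[0.5,0,0,0,0.7],[1,0,0,0,0.7],[1.4,0,0,0,0.7],[1.8,0,0,0,0.7],[2.1,0,0,0,0.7],[2.4,0,0,0,0.7],[2.4,0,0,0,0.7]]

```text
time_s: 28.15
tcp_pos: [0.5876, -0.3594, 0.0277]
orientation: [-0.0, 1.0, 0.008, 0.0]
force: [-0.4, -0.2, -4.5]
finger_gap: 0.0471
finger_force: 56.5
```

Request:
move_arm:
  commands:
    - [[0.2,0,0.1,0,0.7],[0.4,0,0.1,0,0.7],[0.4,0,0.1,0,0.7]]

```text
time_s: 28.45
tcp_pos: [0.5915, -0.3594, 0.0267]
orientation: [-0.0, 1.0, 0.008, 0.0]
force: [-0.6, -0.4, -4.4]
finger_gap: 0.0469
finger_force: 56.5
```

Request:
move_arm:
  commands:
    - [[0.2,0,0,0,0.7],[0.4,0,0,0,0.7],[0.4,0,0,0,0.7]]

```text
time_s: 28.75
tcp_pos: [0.5926, -0.3598, 0.0262]
orientation: [-0.0, 1.0, 0.008, -0.003]
force: [-15.6, 2.6, 1.6]
finger_gap: 0.0472
finger_force: 57.1
```

Request:
move_arm:
  commands:
    - [[0,0,0.1,0,0.5],[0,0,0.1,0,0.2],[0,0,0.1,0,0],[0,0,0.1,0,0],[0,0,-5,0,0],[0,0,-10,0,0],[0,0,-15,0,0],[0,0,-18,0,0],[0,0,-18,0,0]]

```text
time_s: 29.65
tcp_pos: [0.5972, -0.3605, 0.2123]
orientation: [0.002, 1.0, 0.008, 0.004]
force: [-0.4, -0.3, 0.0]
finger_gap: 0.0855
finger_force: 0.0
```

```bash
python3 - <<'E'
from h import *
plan((.54,-.05,.2,.9),(.49,.325,.2,1.535))
E
```

```text
t 29.6 tcp [ 0.5972 -0.3605  0.2123] yaw 0.016 F [-0.4482 -0.2977  0.0258] gap 0.0855 q7 -1.07
  -> (0.54, -0.05, 0.2, 0.9) shift [-5.24, -31.14, 1.08] turn -0.884
  -> (0.49, 0.325, 0.2, 1.535) shift [-9.65, -68.72, 0.91] turn -1.519
```

Request:
move_arm:
  commands:
    - [[-5.2,-31,0,-0.8,0],[-5.2,-31,0,-0.8,0],[-5.2,-31,0,-0.8,0],[-5.2,-31,0,-0.8,0],[-5.2,-31,0,-0.8,0],[-5.2,-31,0,-0.8,0],[-9.6,-68.7,1,-1.52,0],[-9.6,-68.7,1,-1.52,0],[-9.6,-68.7,1,-1.52,0],[-9.6,-68.7,1,-1.52,0],[-9.6,-68.7,1,-1.52,0],[-9.6,-68.7,1,-1.52,0],[-9.6,-68.7,1,-1.52,0],[-9.6,-68.7,1,-1.52,0],[-9.6,-68.7,1,-1.52,0],[-9.6,-68.7,1,-1.52,0]]

```text
time_s: 31.25
tcp_pos: [0.4878, 0.327, 0.1962]
orientation: [-0.0, 0.719, 0.695, -0.0]
force: [0.4, -0.8, -1.1]
finger_gap: 0.0853
finger_force: 0.0
```

```bash
python3 - <<'E'
from h import *
plan((.49,.3245,.12,1.535))
T=bot.capture("top");S=bot.capture("scene")
a=cv2.resize(T["frame"][175:230,350:520],None,fx=4.7,fy=4.7,interpolation=cv2.INTER_CUBIC)
b=cv2.resize(S["frame"][225:335,110:310],None,fx=4,fy=3,interpolation=cv2.INTER_CUBIC)[:,:799]
a=a[:,:799];cv2.imwrite("pics/bar1.png",np.vstack([a,b[:,:a.shape[1]]]))
E
```

```text
t 31.2 tcp [0.4878 0.327  0.1962] yaw 1.538 F [ 0.3622 -0.795  -1.0558] gap 0.0853 q7 -0.96
  -> (0.49, 0.3245, 0.12, 1.535) shift [-0.24, 0.24, 7.62] turn 0.003
```

View pics/bar1.png

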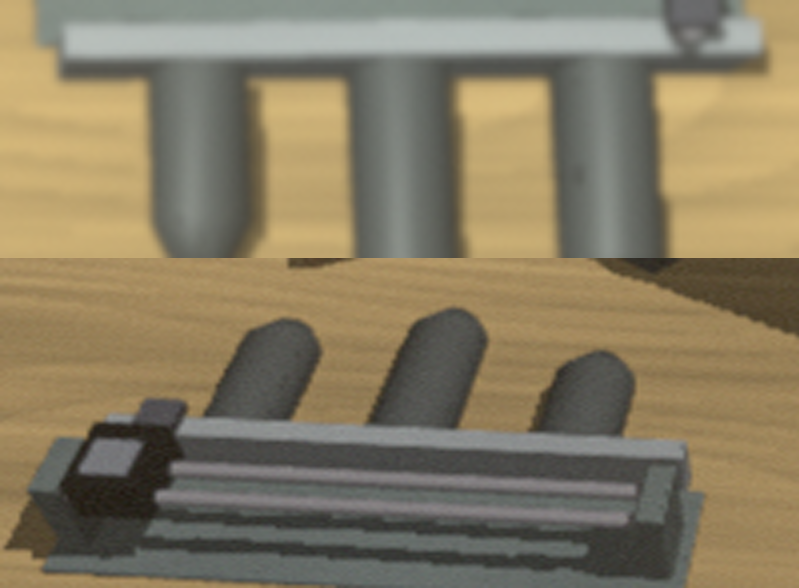

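All three cores sit square with their sawn faces on the bar, their tops meeting it at about (200,65), (400,65) and (610,65). Next is the lever.

Request:
move_arm:
  commands:
    - [[-0.2,0.2,4,0,0],[-0.2,0.2,7,0,0],[-0.2,0.2,7.6,0,0],[-0.2,0.2,7.6,0,0.3],[-0.2,0.2,7.6,0,0.5],[-0.2,0.2,7.6,0,0.7],[-0.2,0.2,7.6,0,0.8],[-0.2,0.2,7.6,0,0.8],[-0.2,0.2,7.6,0,0.8]]
  newtons: 40

```text
time_s: 32.25
tcp_pos: [0.4909, 0.3242, 0.1221]
orientation: [0.0, 0.719, 0.695, 0.001]
force: [0.2, -1.0, 9.2]
finger_gap: 0.029
finger_force: 38.7
```

```bash
python3 - <<'E'
from h import *
plan()
E
```

```text
t 32.2 tcp [0.4909 0.3242 0.1221] yaw 1.536 F [ 0.1954 -1.0365  9.2342] gap 0.029 q7 -1.0
```

Request:
move_arm:
  commands:
    - [[0.5,0,0,0,0.8],[1,0,0,0,0.8],[1.5,0,0,0,0.8],[2,0,0,0,0.8],[2.5,0,0,0,0.8],[2.5,0,0,0,0.8],[2.5,0,0,0,0.8]]

```text
time_s: 32.95
tcp_pos: [0.4919, 0.3497, 0.1221]
orientation: [0.0, 0.719, 0.695, 0.001]
force: [0.3, 1.2, 7.0]
finger_gap: 0.0288
finger_force: 39.0
```

Request:
move_arm:
  commands:
    - [[0,0.6,0,0,0.8],[0,1.2,0,0,0.8],[0,1.8,0,0,0.8],[0,2.4,0,0,0.8],[0,3,0,0,0.8],[0,3.2,0,0,0.8],[0,3.2,0,0,0.8],[0,3.2,0,0,0.8]]

```text
time_s: 33.75
tcp_pos: [0.524, 0.3483, 0.1221]
orientation: [0.0, 0.719, 0.695, 0.001]
force: [1.7, 1.6, 7.0]
finger_gap: 0.0288
finger_force: 39.1
```

Request:
move_arm:
  commands:
    - [[0.5,0,0,0,0.8],[1,0,0,0,0.8],[1.5,0,0,0,0.8],[2,0,0,0,0.8],[2.5,0,0,0,0.8],[2.5,0,0,0,0.8],[2.5,0,0,0,0.8]]

```text
time_s: 34.45
tcp_pos: [0.5247, 0.3736, 0.1222]
orientation: [0.0, 0.719, 0.695, 0.001]
force: [0.9, 1.9, 6.9]
finger_gap: 0.0287
finger_force: 39.1
```

Request:
move_arm:
  commands:
    - [[0,0.4,0,0,0.8],[0,0.8,0,0,0.8],[0,1.2,0,0,0.8],[0,1.6,0,0,0.8],[0,1.6,0,0,0.8],[0,1.6,0,0,0.8]]

```text
time_s: 35.05
tcp_pos: [0.5408, 0.3727, 0.1221]
orientation: [0.0, 0.719, 0.695, 0.001]
force: [0.7, 0.5, 6.5]
finger_gap: 0.0294
finger_force: 39.2
```

Request:
move_arm:
  commands:
    - [[0,0.2,0,0,0.8],[0,0.4,0,0,0.8],[0,0.6,0,0,0.8],[0,0.6,0,0,0.8]]

```text
time_s: 35.45
tcp_pos: [0.5458, 0.3726, 0.1221]
orientation: [-0.0, 0.719, 0.695, 0.0]
force: [-6.3, -1.6, 10.5]
finger_gap: 0.0291
finger_force: 39.9
```

Request:
move_arm:
  commands:
    - [[0,-0.2,0,0,0.8],[0,-0.3,0,0,0.8],[0,-0.3,0,0,0.8],[0,-0.3,0,0,0.6],[0,-0.3,0,0,0.4],[0,-0.3,0,0,0.2],[0,-0.3,0,0,0.1],[0,-0.3,-4,0,0.1],[0,-0.3,-8,0,0],[0,-0.3,-9,0,0],[0,-0.3,-9,0,0]]

```text
time_s: 36.55
tcp_pos: [0.5437, 0.3725, 0.2126]
orientation: [0.0, 0.719, 0.695, 0.001]
force: [-1.1, 0.3, -1.0]
finger_gap: 0.0857
finger_force: 0.0
```

```bash
python3 - <<'E'
from h import *
plan((.56,.1,.2,.8),(.5955,-.1595,.2,.015),(.5955,-.1595,.07,.015))
S=bot.capture("scene");T=bot.capture("top")
a=cv2.resize(S["frame"][190:300,390:550],None,fx=4,fy=4,interpolation=cv2.INTER_CUBIC)
b=cv2.resize(T["frame"][120:230,350:520],None,fx=640/170,fy=1.5,interpolation=cv2.INTER_CUBIC)
cv2.imwrite("pics/lev.png",np.vstack([a,b])[:600])
E
```

```text
t 36.5 tcp [0.5437 0.3725 0.2126] yaw 1.536 F [-1.0526  0.3016 -1.0016] gap 0.0857 q7 -0.94
  -> (0.56, 0.1, 0.2, 0.8) shift [-27.17, 2.59, 1.22] turn 0.736
  -> (0.5955, -0.1595, 0.2, 0.015) shift [-52.98, 7.05, 1.18] turn 1.521
  -> (0.5955, -0.1595, 0.07, 0.015) shift [-53.0, 7.02, 14.18] turn 1.521
```

View pics/lev.png

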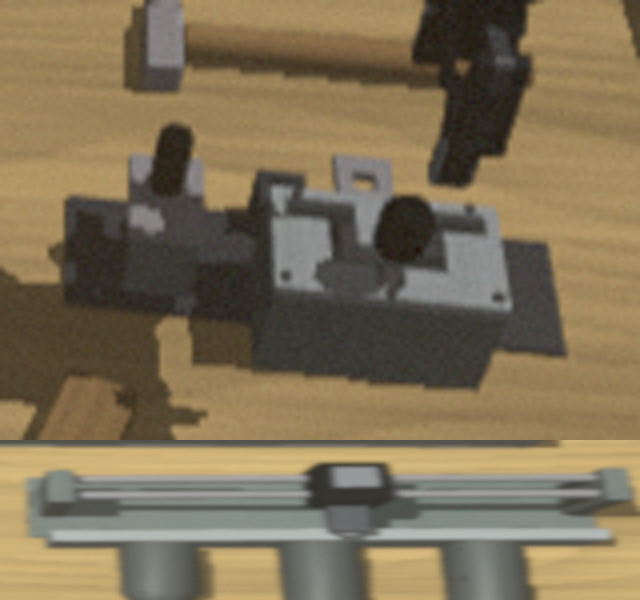

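The lever is in the middle pocket: the knob is at (405,230) and the scan head has moved to mid-bar at (350,495). Now I turn core0 end for end.

Request:
move_arm:
  commands:
    - [[-27,2.6,0,0.74,0],[-27,2.6,0,0.74,0],[-27,2.6,0,0.74,0],[-27,2.6,0,0.74,0],[-27,2.6,0,0.74,0],[-53,7,1,1.52,0],[-53,7,1,1.52,0],[-53,7,1,1.52,0],[-53,7,1,1.52,0],[-53,7,1,1.52,0],[-53,7,1,1.52,0],[-53,7,1,1.52,0],[-53,7,1,1.52,0],[-53,7,5,1.52,0],[-53,7,10,1.52,0],[-53,7,14,1.52,0],[-53,7,14,1.52,0],[-53,7,14,1.52,0]]

```text
time_s: 38.45
tcp_pos: [0.5944, -0.1591, 0.0711]
orientation: [-0.0, 1.0, 0.009, -0.001]
force: [-0.3, 0.6, 1.0]
finger_gap: 0.0851
finger_force: 0.0
```

```bash
python3 - <<'E'
from h import *
plan((.5955,-.1595,.028,.015))
E
```

```text
t 38.5 tcp [ 0.5944 -0.1591  0.0711] yaw 0.017 F [-0.2552  0.5789  1.0053] gap 0.0851 q7 -1.38
  -> (0.5955, -0.1595, 0.028, 0.015) shift [0.11, 0.04, 4.31] turn 0.002
```

Request:
move_arm:
  commands:
    - [[0,0,2,0,0],[0,0,4,0,0],[0,0,4.3,0,0],[0,0,4.3,0,0.3],[0,0,4.3,0,0.6],[0,0,4.3,0,0.7],[0,0,4.3,0,0.7],[0,0,4.3,0,0.7]]
  newtons: 50

```text
time_s: 39.25
tcp_pos: [0.5953, -0.1602, 0.0296]
orientation: [0.0, 1.0, 0.008, 0.001]
force: [-3.0, 1.5, 13.4]
finger_gap: 0.0468
finger_force: 50.3
```

Request:
move_arm:
  commands:
    - [[-1,0,-1,0,0.7],[-3,0,-4,0,0.7],[-6,0,-8,-0.1,0.7],[-8,0,-8,-0.25,0.7],[-8,0,-8,-0.4,0.7],[-8,0,-8,-0.55,0.7],[-8,0,-8,-0.7,0.7],[-8,0,-8,-0.85,0.7],[-8,0,-8,-1.0,0.7],[-8,0,-8,-1.15,0.7],[-8,0,-8,-1.3,0.7],[-8,0,-8,-1.45,0.7],[-8,0,-8,-1.6,0.7],[-8,0,-8,-1.75,0.7],[-8,0,-8,-1.9,0.7],[-8,0,-8,-2.05,0.7],[-8,0,-8,-2.2,0.7],[-8,0,-8,-2.35,0.7],[-8,0,-8,-2.5,0.7],[-8,0,-8,-2.65,0.7]]

```text
time_s: 41.25
tcp_pos: [0.5137, -0.1619, 0.1085]
orientation: [0.0, 0.233, 0.973, -0.001]
force: [-0.1, -0.4, -3.9]
finger_gap: 0.0466
finger_force: 54.2
```

```bash
python3 - <<'E'
from h import *
plan((.565,-.1595,.107,np.pi+.015),(.565,-.1595,.029,np.pi+.015))
E
```

```text
t 41.2 tcp [ 0.5137 -0.1619  0.1085] yaw 2.672 F [-0.139  -0.3931 -3.871 ] gap 0.0466 q7 0.75
  -> (0.565, -0.1595, 0.107, 3.157) shift [-4.47, 2.54, 0.15] turn -0.485
  -> (0.565, -0.1595, 0.029, 3.157) shift [-4.47, 2.55, 7.95] turn -0.485
```

Request:
move_arm:
  commands:
    - [[-1,1,0,-0.15,0.7],[-3,2,0,-0.3,0.7],[-4.5,2.5,0,-0.485,0.7],[-4.5,2.5,0,-0.485,0.7],[-4.5,2.5,4,-0.485,0.7],[-4.5,2.5,7,-0.485,0.7],[-4.5,2.5,7.8,-0.485,0.7],[-4.5,2.5,7.9,-0.485,0.7],[-4.5,2.5,7.9,-0.485,0.7],[-4.5,2.5,7.9,-0.485,0.7]]

```text
time_s: 42.25
tcp_pos: [0.566, -0.16, 0.0297]
orientation: [0.0, -0.005, 1.0, -0.0]
force: [0.8, -0.1, -2.9]
finger_gap: 0.0468
finger_force: 55.9
```

Request:
move_arm:
  commands:
    - [[-0.5,0,0,0,0.7],[-1,0,0,0,0.7],[-1.4,0,0,0,0.7],[-1.8,0,0,0,0.7],[-1.8,0,0,0,0.7]]

```text
time_s: 42.75
tcp_pos: [0.5845, -0.1594, 0.0288]
orientation: [0.0, -0.005, 1.0, 0.0]
force: [1.5, -0.4, -2.1]
finger_gap: 0.047
finger_force: 56.0
```

Request:
move_arm:
  commands:
    - [[-0.2,0,0,0,0.7],[-0.4,0,0,0,0.7],[-0.4,0,0,0,0.7]]

```text
time_s: 43.05
tcp_pos: [0.5882, -0.1595, 0.0289]
orientation: [0.0, -0.005, 1.0, 0.0]
force: [0.5, -0.3, -2.3]
finger_gap: 0.0465
finger_force: 56.1
```

Request:
move_arm:
  commands:
    - [[-0.2,0,0,-0.005,0.7],[-0.4,0,0,-0.005,0.7],[-0.4,0,0,-0.005,0.7]]

```text
time_s: 43.35
tcp_pos: [0.5891, -0.1596, 0.0287]
orientation: [-0.003, -0.007, 1.0, -0.0]
force: [-24.4, -0.3, 19.7]
finger_gap: 0.0469
finger_force: 58.6
```

Request:
move_arm:
  commands:
    - [[0.2,0,0,0,0.7],[0.2,0,0,0,0.7],[0.2,0,0,0,0.5],[0.2,0,0,0,0.2],[0.2,0,0,0,0],[0.2,0,0,0,0],[0.2,0,-5,0,0],[0.2,0,-10,0,0],[0.2,0,-10,0,0],[0.2,0,-10,0,0]]

```text
time_s: 44.35
tcp_pos: [0.5905, -0.1599, 0.1299]
orientation: [0.001, -0.007, 1.0, -0.0]
force: [-1.1, -0.7, -0.8]
finger_gap: 0.0856
finger_force: 0.0
```

```bash
python3 - <<'E'
from h import *
plan((.575,-.259,.13,np.pi+.015),(.575,-.259,.028,np.pi+.015))
E
```

```text
t 44.4 tcp [ 0.5905 -0.1599  0.1299] yaw -3.128 F [-1.0892 -0.7479 -0.849 ] gap 0.0856 q7 1.2
  -> (0.575, -0.259, 0.13, 3.157) shift [1.68, -9.89, -0.0] turn -0.001
  -> (0.575, -0.259, 0.028, 3.157) shift [1.71, -9.88, 10.2] turn -0.001
```

Request:
move_arm:
  commands:
    - [[1.7,-5,0,0,0],[1.7,-9.9,0,0,0],[1.7,-9.9,0,0,0],[1.7,-9.9,4,0,0],[1.7,-9.9,8,0,0],[1.7,-9.9,10,0,0],[1.7,-9.9,10.1,0,0],[1.7,-9.9,10.1,0,0.3],[1.7,-9.9,10.1,0,0.6],[1.7,-9.9,10.1,0,0.7],[1.7,-9.9,10.1,0,0.7],[1.7,-9.9,10.1,0,0.7]]

```text
time_s: 45.55
tcp_pos: [0.5751, -0.2591, 0.0296]
orientation: [0.001, -0.007, 1.0, -0.001]
force: [-1.8, 0.2, 8.0]
finger_gap: 0.047
finger_force: 51.5
```

Request:
move_arm:
  commands:
    - [[1,0,-1,0,0.7],[3,0,-4,0,0.7],[6,0,-8,0.1,0.7],[9,0,-8,0.25,0.7],[10,0,-8,0.4,0.7],[10,0,-8,0.55,0.7],[10,0,-8,0.7,0.7],[10,0,-8,0.85,0.7],[10,0,-8,1.0,0.7],[10,0,-8,1.15,0.7],[10,0,-8,1.3,0.7],[10,0,-8,1.45,0.7],[10,0,-8,1.6,0.7],[10,0,-8,1.75,0.7],[10,0,-8,1.9,0.7],[10,0,-8,2.05,0.7],[10,0,-8,2.2,0.7],[10,0,-8,2.35,0.7],[10,0,-8,2.5,0.7],[10,0,-8,2.65,0.7]]

```text
time_s: 47.55
tcp_pos: [0.4737, -0.2599, 0.1086]
orientation: [-0.0, 0.969, 0.247, 0.0]
force: [0.4, 0.3, -6.5]
finger_gap: 0.0467
finger_force: 55.3
```

```bash
python3 - <<'E'
from h import *
plan((.545,-.259,.107,.015),(.545,-.259,.029,.015))
E
```

```text
t 47.5 tcp [ 0.4737 -0.2599  0.1086] yaw 0.499 F [ 0.4197  0.2854 -6.4531] gap 0.0467 q7 -0.8
  -> (0.545, -0.259, 0.107, 0.015) shift [6.3, 3.33, 0.16] turn 0.484
  -> (0.545, -0.259, 0.029, 0.015) shift [6.3, 3.33, 7.96] turn 0.484
```

Request:
move_arm:
  commands:
    - [[1,1,0,0.15,0.7],[3,2,0,0.3,0.7],[6.3,3.3,0,0.484,0.7],[6.3,3.3,0,0.484,0.7],[6.3,3.3,4,0.484,0.7],[6.3,3.3,7,0.484,0.7],[6.3,3.3,7.8,0.484,0.7],[6.3,3.3,7.9,0.484,0.7],[6.3,3.3,7.9,0.484,0.7],[6.3,3.3,7.9,0.484,0.7]]

```text
time_s: 48.55
tcp_pos: [0.5456, -0.2586, 0.0297]
orientation: [-0.0, 1.0, 0.011, 0.0]
force: [-0.2, -0.8, -6.4]
finger_gap: 0.0469
finger_force: 57.3
```

Request:
move_arm:
  commands:
    - [[0.5,0,0,0,0.7],[1,0,0,0,0.7],[1.4,0,0,0,0.7],[1.8,0,0,0,0.7],[2.2,0,0,0,0.7],[2.4,0,0,0,0.7],[2.4,0,0,0,0.7]]

```text
time_s: 49.25
tcp_pos: [0.5697, -0.2579, 0.0287]
orientation: [-0.0, 1.0, 0.011, 0.0]
force: [-0.2, -0.3, -6.9]
finger_gap: 0.0466
finger_force: 57.3
```

Request:
move_arm:
  commands:
    - [[0.2,0,0,0,0.7],[0.4,0,0,0,0.7],[0.4,0,0,0,0.7]]

```text
time_s: 49.55
tcp_pos: [0.5724, -0.258, 0.0286]
orientation: [-0.0, 1.0, 0.011, -0.001]
force: [-7.4, 1.2, -2.0]
finger_gap: 0.0468
finger_force: 57.8
```

Request:
move_arm:
  commands:
    - [[0.15,0,0,0.007,0.7],[0.15,0,0.1,0.007,0.7],[0.1,0,0.1,0.007,0.7],[0.1,0,0.1,0.007,0.5],[0.1,0,0.1,0.007,0.2],[0.1,0,0.1,0.007,0],[0.1,0,0.1,0.007,0],[0.1,0,-5,0.007,0],[0.1,0,-10,0.007,0],[0.1,0,-10,0.007,0],[0.1,0,-10,0.007,0]]

```text
time_s: 50.65
tcp_pos: [0.5752, -0.2582, 0.1303]
orientation: [0.0, 1.0, 0.007, 0.001]
force: [-0.2, -0.1, -0.2]
finger_gap: 0.0851
finger_force: 0.0
```

```bash
python3 - <<'E'
from h import *
plan((.591,-.36,.13,.015),(.591,-.36,.028,.015))
E
```

```text
t 50.6 tcp [ 0.5752 -0.2582  0.1303] yaw 0.015 F [-0.2079 -0.0795 -0.177 ] gap 0.0851 q7 -1.23
  -> (0.591, -0.36, 0.13, 0.015) shift [1.43, 10.21, 0.04] turn -0.0
  -> (0.591, -0.36, 0.028, 0.015) shift [1.4, 10.2, 10.24] turn -0.0
```

Request:
move_arm:
  commands:
    - [[1.4,5,0,0,0],[1.4,10.2,0,0,0],[1.4,10.2,0,0,0],[1.4,10.2,4,0,0],[1.4,10.2,8,0,0],[1.4,10.2,10,0,0],[1.4,10.2,10.1,0,0],[1.4,10.2,10.1,0,0.3],[1.4,10.2,10.1,0,0.6],[1.4,10.2,10.1,0,0.7],[1.4,10.2,10.1,0,0.7],[1.4,10.2,10.1,0,0.7]]

```text
time_s: 51.85
tcp_pos: [0.5906, -0.36, 0.0294]
orientation: [0.0, 1.0, 0.007, 0.001]
force: [-1.7, 0.5, 7.0]
finger_gap: 0.0472
finger_force: 52.5
```

Request:
move_arm:
  commands:
    - [[-1,0,-1,0,0.7],[-3,0,-4,0,0.7],[-6,0,-8,-0.1,0.7],[-9,0,-8,-0.25,0.7],[-9,0,-8,-0.4,0.7],[-9,0,-8,-0.55,0.7],[-9,0,-8,-0.7,0.7],[-9,0,-8,-0.85,0.7],[-9,0,-8,-1.0,0.7],[-9,0,-8,-1.15,0.7],[-9,0,-8,-1.3,0.7],[-9,0,-8,-1.45,0.7],[-9,0,-8,-1.6,0.7],[-9,0,-8,-1.75,0.7],[-9,0,-8,-1.9,0.7],[-9,0,-8,-2.05,0.7],[-9,0,-8,-2.2,0.7],[-9,0,-8,-2.35,0.7],[-9,0,-8,-2.5,0.7],[-9,0,-8,-2.65,0.7]]

```text
time_s: 53.85
tcp_pos: [0.4989, -0.3615, 0.1086]
orientation: [-0.0, 0.233, 0.972, -0.001]
force: [0.4, 0.3, -4.9]
finger_gap: 0.0469
finger_force: 53.4
```

```bash
python3 - <<'E'
from h import *
plan((.555,-.36,.107,np.pi+.015),(.555,-.36,.029,np.pi+.015))
E
```

```text
t 53.9 tcp [ 0.4989 -0.3615  0.1086] yaw 2.671 F [ 0.3707  0.2707 -4.8612] gap 0.0469 q7 1.13
  -> (0.555, -0.36, 0.107, 3.157) shift [-4.93, 2.67, 0.15] turn -0.486
  -> (0.555, -0.36, 0.029, 3.157) shift [-4.93, 2.69, 7.95] turn -0.486
```

Request:
move_arm:
  commands:
    - [[-1,1,0,-0.15,0.7],[-3,2,0,-0.3,0.7],[-4.9,2.7,0,-0.486,0.7],[-4.9,2.7,0,-0.486,0.7],[-4.9,2.7,4,-0.486,0.7],[-4.9,2.7,7,-0.486,0.7],[-4.9,2.7,7.8,-0.486,0.7],[-4.9,2.7,7.9,-0.486,0.7],[-4.9,2.7,7.9,-0.486,0.7],[-4.9,2.7,7.9,-0.486,0.7]]

```text
time_s: 54.85
tcp_pos: [0.5558, -0.3599, 0.0298]
orientation: [0.0, -0.005, 1.0, -0.0]
force: [0.5, -0.6, -3.4]
finger_gap: 0.0468
finger_force: 54.8
```

Request:
move_arm:
  commands:
    - [[-0.5,0,0,0,0.7],[-1,0,0,0,0.7],[-1.4,0,0,0,0.7],[-1.8,0,0,0,0.7],[-2.1,0,0,0,0.7],[-2.1,0,0,0,0.7]]

```text
time_s: 55.45
tcp_pos: [0.5774, -0.3591, 0.0288]
orientation: [0.0, -0.005, 1.0, 0.0]
force: [0.4, 0.1, -2.7]
finger_gap: 0.0467
finger_force: 55.0
```

Request:
move_arm:
  commands:
    - [[-0.2,0,0,0,0.7],[-0.4,0,0,0,0.7],[-0.4,0,0,0,0.7]]

```text
time_s: 55.75
tcp_pos: [0.5801, -0.3594, 0.0287]
orientation: [-0.001, -0.004, 1.0, -0.0]
force: [-6.7, 1.1, 1.8]
finger_gap: 0.0468
finger_force: 55.4
```

Contact. I press a little with a small yaw trim, release, and move back toward the lever.

Request:
move_arm:
  commands:
    - [[-0.15,0,0,-0.006,0.7],[-0.15,0,0.1,-0.006,0.7],[-0.1,0,0.1,-0.006,0.7],[-0.1,0,0.1,-0.006,0.5],[-0.1,0,0.1,-0.006,0.2],[-0.1,0,0.1,-0.006,0],[-0.1,0,0.1,-0.006,0],[-0.1,0,-5,-0.006,0],[-0.1,0,-10,-0.006,0],[-0.1,0,-15,-0.006,0],[-0.1,0,-18,-0.006,0],[-0.1,0,-18,-0.006,0]]

```text
time_s: 56.95
tcp_pos: [0.5837, -0.3596, 0.2138]
orientation: [0.003, -0.007, 1.0, -0.002]
force: [0.7, 0.4, -1.4]
finger_gap: 0.0855
finger_force: 0.0
```

```bash
python3 - <<'E'
from h import *
plan((.56,.0,.2,2.3),(.542,.3725,.2,1.536))
E
```

```text
t 57.0 tcp [ 0.5837 -0.3596  0.2138] yaw -3.127 F [ 0.7304  0.3677 -1.393 ] gap 0.0855 q7 1.61
  -> (0.56, 0.0, 0.2, 2.3) shift [1.84, 36.0, 1.25] turn 0.857
  -> (0.542, 0.3725, 0.2, 1.536) shift [3.08, 73.27, 1.13] turn 1.621
```

Request:
move_arm:
  commands:
    - [[1.8,36,0,0.85,0],[1.8,36,0,0.85,0],[1.8,36,0,0.85,0],[1.8,36,0,0.85,0],[1.8,36,0,0.85,0],[1.8,36,0,0.85,0],[1.8,36,0,0.85,0],[3.1,73.3,1,1.62,0],[3.1,73.3,1,1.62,0],[3.1,73.3,1,1.62,0],[3.1,73.3,1,1.62,0],[3.1,73.3,1,1.62,0],[3.1,73.3,1,1.62,0],[3.1,73.3,1,1.62,0],[3.1,73.3,1,1.62,0],[3.1,73.3,1,1.62,0],[3.1,73.3,1,1.62,0],[3.1,73.3,1,1.62,0]]

```text
time_s: 58.75
tcp_pos: [0.54, 0.3721, 0.1983]
orientation: [0.0, 0.719, 0.695, -0.0]
force: [0.3, -1.1, -0.9]
finger_gap: 0.0851
finger_force: 0.0
```

```bash
python3 - <<'E'
from h import *
plan((.543,.3725,.122,1.536))
T=bot.capture("top");S=bot.capture("scene")
a=cv2.resize(T["frame"][175:240,350:520],None,fx=4.7,fy=4.7,interpolation=cv2.INTER_CUBIC)
b=cv2.resize(S["frame"][215:310,110:310],None,fx=4,fy=3,interpolation=cv2.INTER_CUBIC)[:,:799]
a=a[:,:799];cv2.imwrite("pics/bar2.png",np.vstack([a,b[:,:a.shape[1]]])[:600])
E
```

```text
t 58.8 tcp [0.54   0.3721 0.1983] yaw 1.536 F [ 0.3439 -1.1211 -0.8714] gap 0.0851 q7 -1.02
  -> (0.543, 0.3725, 0.122, 1.536) shift [0.06, 0.3, 7.63] turn -0.0
```

View pics/bar2.png

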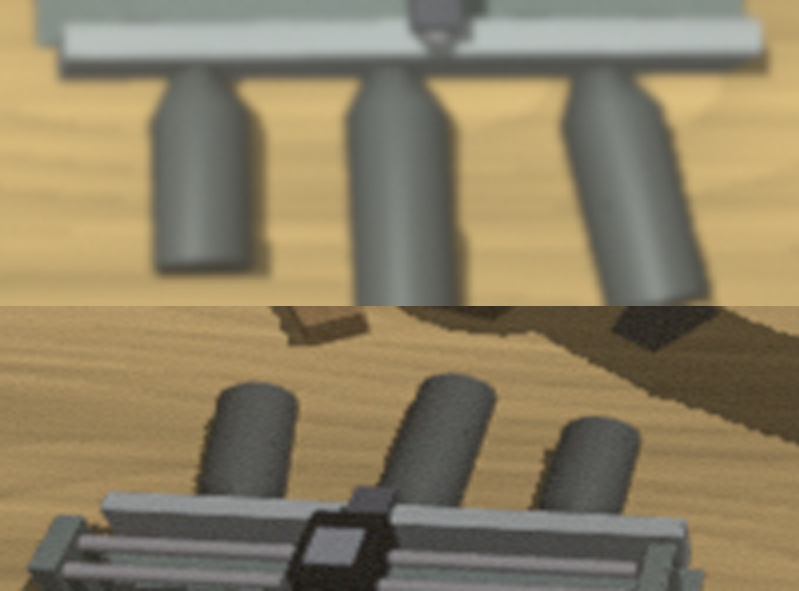

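core1, on the right with its tail at (655,295), has been knocked askew; the other two are fine. I measure it and redo it.

```bash
cat >> h.py <<'E'
def fitbar(pic,L,x,y,th,vmin=193,S=8):
    P=corepts(L); m=seg(pic); c=px(pic,np.array([x,y,.02])); u0,u1=int(c[0])-38,int(c[0])+38; v0,v1=vmin,vmin+75
    sub=m[v0:v1,u0:u1]; n,lab=cv2.connectedComponents(sub); k=lab[int(c[1])-v0,int(c[0])-u0]; sub=(lab==k).astype(np.uint8)
    big=cv2.resize(sub*255,None,fx=S,fy=S)>127
    def iou(v):
        q=((px(pic,place(P,x+v[0]/100,y+v[1]/100,th+v[2]/5))-[u0,v0]+.5)*S).astype(np.int32)
        M=np.zeros(big.shape,np.uint8); cv2.fillConvexPoly(M,cv2.convexHull(q),1); M=M>0
        return -(M&big).sum()/(M|big).sum()
    o=minimize(iou,[0,0,0],method="Nelder-Mead",options=dict(initial_simplex=np.array([[0,0,0],[1,0,0],[0,1,0],[0,0,1.]])))
    v=o.x; return np.array([x+v[0]/100,y+v[1]/100,th+v[2]/5,-o.fun])
E
python3 - <<'E'
from h import *
T=bot.capture("top")
for L,x,y,t in((.1,.593,-.16,np.pi),(.14,.573,-.26,np.pi),(.12,.58,-.37,np.pi+.2)): print(fitbar(T,L,x,y,t))
plan((.56,.0,.2,2.3),(.57,-.37,.2,np.pi+.18))
E
```

```text
[ 0.5926 -0.1602  3.1726  0.9346]
[ 0.5751 -0.2585  3.1463  0.9379]
[ 0.5835 -0.3714  3.2952  0.9036]
t 58.9 tcp [0.5404 0.3719 0.1989] yaw 1.535 F [-0.2393  0.1911 -0.5509] gap 0.0854 q7 -1.02
  -> (0.56, 0.0, 0.2, 2.3) shift [-37.1, 3.29, -0.1] turn -0.765
  -> (0.57, -0.37, 0.2, 3.322) shift [-74.04, 5.61, -0.09] turn -1.787
```

Request:
move_arm:
  commands:
    - [[-37,3.3,0,-0.76,0],[-37,3.3,0,-0.76,0],[-37,3.3,0,-0.76,0],[-37,3.3,0,-0.76,0],[-37,3.3,0,-0.76,0],[-37,3.3,0,-0.76,0],[-37,3.3,0,-0.76,0],[-74.2,6.5,0,-1.76,0],[-74.2,6.5,0,-1.76,0],[-74.2,6.5,0,-1.76,0],[-74.2,6.5,0,-1.76,0],[-74.2,6.5,0,-1.76,0],[-74.2,6.5,0,-1.76,0],[-74.2,6.5,0,-1.76,0],[-74.2,6.5,0,-1.76,0],[-74.2,6.5,0,-1.76,0],[-74.2,6.5,0,-1.76,0],[-74.2,6.5,0,-1.76,0]]

```text
time_s: 60.7
tcp_pos: [0.5793, -0.3698, 0.199]
orientation: [0.0, -0.078, 0.997, 0.0]
force: [-0.4, 1.0, -0.9]
finger_gap: 0.0852
finger_force: 0.0
```

```bash
python3 - <<'E'
from h import *
plan((.5795,-.372,.029,3.295))
E
```

```text
t 60.7 tcp [ 0.5793 -0.3698  0.199 ] yaw -2.986 F [-0.4401  0.9837 -0.8589] gap 0.0852 q7 1.74
  -> (0.5795, -0.372, 0.029, 3.295) shift [0.02, -0.23, 17.0] turn 0.002
```

Request:
move_arm:
  commands:
    - [[0,-0.2,5,0,0],[0,-0.2,10,0,0],[0,-0.2,14,0,0],[0,-0.2,16,0,0],[0,-0.2,16.9,0,0],[0,-0.2,16.9,0,0],[0,-0.2,16.9,0,0.3],[0,-0.2,16.9,0,0.6],[0,-0.2,16.9,0,0.7],[0,-0.2,16.9,0,0.7],[0,-0.2,16.9,0,0.7]]

```text
time_s: 61.8
tcp_pos: [0.5805, -0.3729, 0.0316]
orientation: [0.001, -0.077, 0.997, -0.001]
force: [-1.8, 1.6, 11.8]
finger_gap: 0.0472
finger_force: 50.4
```

Request:
move_arm:
  commands:
    - [[0.5,0,-0.5,0,0.7],[1.2,0,-1,0,0.7],[2,0,-1,0,0.7],[2,0,-1,0,0.7]]

```text
time_s: 62.2
tcp_pos: [0.5584, -0.3766, 0.0398]
orientation: [-0.001, -0.077, 0.997, -0.0]
force: [-1.0, -0.7, -4.5]
finger_gap: 0.047
finger_force: 53.1
```

```bash
python3 - <<'E'
from h import *
plan((.562,-.365,.0295,np.pi+.015))
E
```

```text
t 62.2 tcp [ 0.5584 -0.3766  0.0398] yaw -2.988 F [-0.9592 -0.7335 -4.4847] gap 0.047 q7 1.65
  -> (0.562, -0.365, 0.0295, 3.157) shift [-0.54, 1.09, 1.03] turn 0.139
```

Request:
move_arm:
  commands:
    - [[-0.2,1.1,0,0.08,0.7],[-0.2,1.1,0,0.139,0.7],[-0.2,1.1,0.5,0.139,0.7],[-0.2,1.1,0.9,0.139,0.7],[-0.2,1.1,0.9,0.139,0.7],[-0.2,1.1,0.9,0.139,0.7]]

```text
time_s: 62.8
tcp_pos: [0.5607, -0.3647, 0.031]
orientation: [0.0, -0.009, 1.0, -0.0]
force: [-0.4, 0.9, 4.8]
finger_gap: 0.0467
finger_force: 54.3
```

Request:
move_arm:
  commands:
    - [[-0.5,0,0,0,0.7],[-1,0,0,0,0.7],[-1.4,0,0,0,0.7],[-1.7,0,0,0,0.7],[-1.9,0,0,0,0.7],[-1.9,0,0,0,0.7]]

```text
time_s: 63.4
tcp_pos: [0.5791, -0.3649, 0.0309]
orientation: [-0.0, -0.009, 1.0, -0.0]
force: [-4.6, -1.0, 7.9]
finger_gap: 0.0471
finger_force: 54.7
```

Request:
move_arm:
  commands:
    - [[-0.2,0,0,0,0.7],[-0.4,0,0,0,0.7],[-0.4,0,0,0,0.7]]

```text
time_s: 63.7
tcp_pos: [0.5818, -0.365, 0.0309]
orientation: [-0.002, -0.009, 1.0, -0.0]
force: [-15.6, 0.9, 17.0]
finger_gap: 0.0467
finger_force: 55.5
```

Request:
move_arm:
  commands:
    - [[0.1,0,0,0,0.7],[0.1,0,0,0,0.5],[0.1,0,0,0,0.2],[0.1,0,0,0,0],[0.1,0,0,0,0],[0.1,0,-5,0,0],[0.1,0,-10,0,0],[0.1,0,-15,0,0],[0.1,0,-18,0,0],[0.1,0,-18,0,0]]

```text
time_s: 64.7
tcp_pos: [0.5839, -0.3646, 0.2156]
orientation: [0.003, -0.008, 1.0, -0.002]
force: [0.6, -1.0, -0.1]
finger_gap: 0.0852
finger_force: 0.0
```

```bash
python3 - <<'E'
from h import *
plan((.56,.0,.2,2.3),(.543,.3725,.2,1.536))
E
```

```text
t 64.7 tcp [ 0.5839 -0.3646  0.2156] yaw -3.125 F [ 0.5862 -0.9665 -0.1096] gap 0.0852 q7 1.61
  -> (0.56, 0.0, 0.2, 2.3) shift [1.81, 36.49, 1.43] turn 0.858
  -> (0.543, 0.3725, 0.2, 1.536) shift [2.9, 73.77, 1.31] turn 1.622
```

Request:
move_arm:
  commands:
    - [[1.8,36,0,0.85,0],[1.8,36,0,0.85,0],[1.8,36,0,0.85,0],[1.8,36,0,0.85,0],[1.8,36,0,0.85,0],[1.8,36,0,0.85,0],[1.8,36,0,0.85,0],[2.9,73.8,1,1.62,0],[2.9,73.8,1,1.62,0],[2.9,73.8,1,1.62,0],[2.9,73.8,1,1.62,0],[2.9,73.8,1,1.62,0],[2.9,73.8,1,1.62,0],[2.9,73.8,1,1.62,0],[2.9,73.8,1,1.62,0],[2.9,73.8,1,1.62,0],[2.9,73.8,1,1.62,0],[2.9,73.8,1,1.62,0]]

```text
time_s: 66.5
tcp_pos: [0.5416, 0.3721, 0.2002]
orientation: [0.0, 0.719, 0.695, -0.001]
force: [0.1, -1.6, 0.3]
finger_gap: 0.0853
finger_force: 0.0
```

```bash
python3 - <<'E'
from h import *
plan((.543,.3725,.122,1.536))
T=bot.capture("top")
for L,x,y,t in((.1,.593,-.16,np.pi),(.14,.573,-.26,np.pi),(.12,.582,-.365,np.pi)): print(fitbar(T,L,x,y,t))
a=cv2.resize(T["frame"][175:240,350:520],None,fx=4.7,fy=4.7,interpolation=cv2.INTER_CUBIC)
cv2.imwrite("pics/bar3.png",a)
E
```

```text
t 66.5 tcp [0.5416 0.3721 0.2002] yaw 1.537 F [ 0.0998 -1.6325  0.2783] gap 0.0853 q7 -1.03
  -> (0.543, 0.3725, 0.122, 1.536) shift [0.05, 0.14, 7.82] turn 0.001
[ 0.5925 -0.1604  3.169   0.939 ]
[ 0.5752 -0.2587  3.1391  0.9376]
[ 0.5868 -0.3657  3.1532  0.9056]
```

View pics/bar3.png

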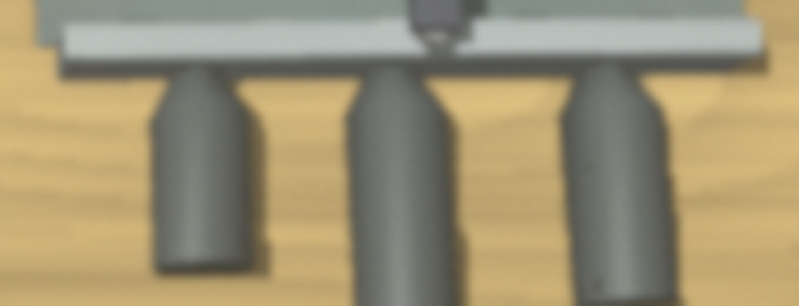

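All three are now square with their broken ends at the bar. Next is the lever's second leg.

Request:
move_arm:
  commands:
    - [[0,0.1,4,0,0],[0,0.1,7,0,0],[0,0.1,7.8,0,0],[0,0.1,7.8,0,0.3],[0,0.1,7.8,0,0.5],[0,0.1,7.8,0,0.7],[0,0.1,7.8,0,0.8],[0,0.1,7.8,0,0.8],[0,0.1,7.8,0,0.8]]
  newtons: 40

```text
time_s: 67.45
tcp_pos: [0.5429, 0.3736, 0.1242]
orientation: [0.0, 0.719, 0.695, 0.001]
force: [-1.0, -1.0, 8.9]
finger_gap: 0.0288
finger_force: 38.8
```

```bash
python3 - <<'E'
from h import *
plan((.5247,.3730,.122,1.536),(.5257,.398,.122,1.536),(.494,.3990,.122,1.536),(.495,.424,.122,1.536))
E
```

```text
t 67.5 tcp [0.5429 0.3736 0.1242] yaw 1.538 F [-0.9616 -1.0013  8.8654] gap 0.0288 q7 -1.07
  -> (0.5247, 0.373, 0.122, 1.536) shift [-0.12, -1.82, 0.22] turn 0.002
  -> (0.5257, 0.398, 0.122, 1.536) shift [2.38, -1.8, 0.22] turn 0.002
  -> (0.494, 0.399, 0.122, 1.536) shift [2.38, -4.98, 0.21] turn 0.002
  -> (0.495, 0.424, 0.122, 1.536) shift [4.88, -4.96, 0.22] turn 0.002
```

Request:
move_arm:
  commands:
    - [[0,-0.5,0,0,0.8],[0,-1,0,0,0.8],[0,-1.5,0,0,0.8],[0,-1.8,0,0,0.8],[0,-1.8,0,0,0.8],[0,-1.8,0,0,0.8],[0.6,-1.8,0,0,0.8],[1.2,-1.8,0,0,0.8],[1.8,-1.8,0,0,0.8],[2.4,-1.8,0,0,0.8],[2.4,-1.8,0,0,0.8],[2.4,-1.8,0,0,0.8]]

```text
time_s: 68.65
tcp_pos: [0.5257, 0.3988, 0.1242]
orientation: [-0.0, 0.719, 0.695, 0.001]
force: [1.4, 1.2, 6.5]
finger_gap: 0.029
finger_force: 39.1
```

Request:
move_arm:
  commands:
    - [[0,-0.6,0,0,0.8],[0,-1.2,0,0,0.8],[0,-1.8,0,0,0.8],[0,-2.4,0,0,0.8],[0,-3,0,0,0.8],[0,-3.2,0,0,0.8],[0,-3.2,0,0,0.8],[0,-3.2,0,0,0.8]]

```text
time_s: 69.45
tcp_pos: [0.4934, 0.3999, 0.1242]
orientation: [-0.0, 0.719, 0.695, 0.001]
force: [-2.0, 1.5, 8.9]
finger_gap: 0.0289
finger_force: 39.5
```

Request:
move_arm:
  commands:
    - [[0.6,0,0,0,0.8],[1.2,0,0,0,0.8],[1.8,0,0,0,0.8],[2.4,0,0,0,0.8],[2.4,0,0,0,0.8],[2.4,0,0,0,0.8]]

```text
time_s: 70.05
tcp_pos: [0.4945, 0.424, 0.1242]
orientation: [-0.0, 0.719, 0.695, 0.001]
force: [-0.1, 1.1, 8.0]
finger_gap: 0.0292
finger_force: 39.3
```

Request:
move_arm:
  commands:
    - [[0.2,0,0,0,0.8],[0.4,0,0,0,0.8],[0.6,0,0,0,0.8],[0.6,0,0,0,0.8]]

```text
time_s: 70.45
tcp_pos: [0.4947, 0.4296, 0.1242]
orientation: [0.0, 0.719, 0.695, 0.001]
force: [0.6, 0.3, 8.5]
finger_gap: 0.0295
finger_force: 39.5
```

Request:
move_arm:
  commands:
    - [[0.2,0,0,0,0.8],[0.4,0,0,0,0.8],[0.5,0,0,0,0.8],[0.5,0,0,0,0.8]]

```text
time_s: 70.85
tcp_pos: [0.4949, 0.4316, 0.1241]
orientation: [0.002, 0.719, 0.695, -0.001]
force: [-5.2, -18.7, 20.9]
finger_gap: 0.029
finger_force: 40.9
```

Request:
move_arm:
  commands:
    - [[-0.4,0,0,0,0.8],[-0.4,0,0,0,0.8],[-0.4,0,0,0,0.6],[-0.4,0,0,0,0.4],[-0.4,0,0,0,0.2],[-0.4,0,0,0,0.1],[-0.4,0,-4,0,0.1],[-0.4,0,-8,0,0],[-0.4,0,-12,0,0],[-0.4,0,-12,0,0]]

```text
time_s: 71.85
tcp_pos: [0.4953, 0.4316, 0.2482]
orientation: [-0.0, 0.719, 0.695, 0.004]
force: [-0.3, 0.0, 0.1]
finger_gap: 0.0852
finger_force: 0.0
```

Request:
move_arm:
  commands:
    - [[-20,10,0,0,0],[-20,10,0,0,0],[-20,10,0,0,0],[-20,10,0,0,0],[-35,6,0,0,0],[-35,6,0,0,0],[-35,6,0,0,0],[-35,6,0,0,0],[-35,6,0,0,0]]

```text
time_s: 72.75
tcp_pos: [0.5423, 0.074, 0.2426]
orientation: [0.001, 0.72, 0.694, -0.001]
force: [1.4, -0.1, -0.5]
finger_gap: 0.0856
finger_force: 0.0
```

```bash
python3 - <<'E'
from h import *
S=bot.capture("scene");T=bot.capture("top")
for L,x,y,t in((.1,.593,-.16,np.pi),(.14,.573,-.26,np.pi),(.12,.586,-.365,np.pi)): print(fitbar(T,L,x,y,t))
a=cv2.resize(S["frame"][200:340,80:540],None,fx=1.7,fy=1.7,interpolation=cv2.INTER_CUBIC)
b=cv2.resize(T["frame"][120:310,90:530],None,fx=782/440,fy=782/440,interpolation=cv2.INTER_CUBIC)
cv2.imwrite("pics/fin.png",np.vstack([a,b[:,:a.shape[1]]])[:600])
E
```

```text
[ 0.5884 -0.1601  3.145   0.2756]
[ 0.5728 -0.2583  3.1557  0.9546]
[ 0.5862 -0.3658  3.1559  0.9078]
```

View pics/fin.png

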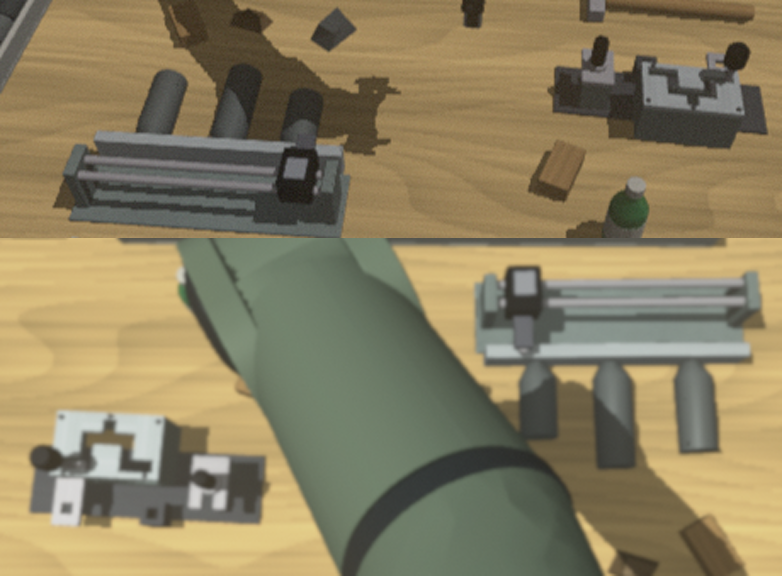

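The final view shows the lever in the last slot end at (45,458), the pin in the notch at (207,480), and the three noses at the bar (537, 613 and 695, at row 365). I'm handing in the job.

```bash
python3 -c "
from bench import bot
print(bot.close_job())"
```

```text
the job is handed in; nothing more can be done
None
```

I handed the job in after about 73 s of the 210 s: both scans were done in the order asked, the lever is at the far end of the last slot, the pin hangs in the notch, and all three cores lie with broken ends at the bar. core1 was knocked askew before the second scan, so I re-laid it.

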